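# Run a pen probe along a soldered seam

## Task

Check the soldered seam on the brass-and-copper panel with the blue pen probe: first lay the probe in its sloped rest, tip at the low end and handle down against the stops, and let go, then take it again by its upper end so that you can hold it nearly upright, tip down. Guide the tip slowly (about 30 mm per second, well under 80) along the seam from the green dot, round both bends, to the red dot, staying on the line and just touching or a few millimetres above it, without pressing hard. Finish by laying the probe back in the sloped rest the same way and letting go; leave the jar, pink box and file alone.

Things in the scene. Friction and masses are not known exactly. Their poses are not given: they have to be found in the camera images.
- probe: pen probe 172 mm long, 120 g, lying on the bench: blue square handle 24 x 24 x 110 mm, black cap at its end; in front a steel shaft 8 mm thick with a 10 mm black ball tip. Origin on the handle's underside at its front shoulder; +x runs from the tip towards the handle's end, +z up as it lies; axis 12 mm above the underside
- probe_tip (a point): the extreme point of the probe's ball tip, 62 mm in front of the shoulder, on the probe's axis (body frame -62, 0, 12 mm)
- probe_mid (a point): middle of the handle, on the probe's axis (near the balance point; body frame 55, 0, 12 mm)
- probe_end (a point): far end of the handle, on the probe's axis (body frame 110, 0, 12 mm)
- rest: fixed white rest, grey base 150 x 80 x 10 mm; origin under its centre. On it a trough open from above slopes at 45 deg, rising to the rest's +x: 30 mm between walls that flare to 47 mm, 26 mm deep, 56 mm long. Two brass stops at its low end (22 mm high) leave an 18 mm slot for the shaft and catch the handle's shoulder
- rest_tip (a point): where the probe's tip is when the probe lies in the rest, 27 mm above the bench, at the low end
- rest_mid (a point): where the middle of the probe's handle is when it lies in the rest, 112 mm above the bench. The walls end 46 mm behind the shoulder's place, a 14 mm wide tongue supports the handle to 71 mm behind it; above that the handle is free all round
- rest_end (a point): where the far end of the probe's handle is when it lies in the rest, 151 mm above the bench, at the high end
- work: fixed cream fire brick 130 x 190 x 40 mm (x, y, z) with a metal panel 110 x 160 x 5 mm on it, brass (-x) and copper (+x) halves joined by a dark seam bead (4 mm wide, 1.5 mm high) in a dog-leg of three straight runs. Origin under the brick's centre; panel top 45 mm above the bench. Green dot by the start, red dot by the end of the part to follow, each 13 mm to the brass side
- seam0 (a point): point on top of the seam bead, 46 mm above the bench: start of the part to follow, beside the green dot (neighbours about 20 mm apart)
- seam1 (a point): point on top of the seam bead, 46 mm above the bench: point 1 of 8 along it, in order (neighbours about 20 mm apart)
- seam2 (a point): point on top of the seam bead, 46 mm above the bench: point 2 of 8 along it, in order; the seam's first bend lies between seam2 and seam3, 46 mm from seam0 (neighbours about 20 mm apart)
- seam3 (a point): point on top of the seam bead, 46 mm above the bench: point 3 of 8 along it, in order (neighbours about 20 mm apart)
- seam4 (a point): point on top of the seam bead, 46 mm above the bench: point 4 of 8 along it, in order (neighbours about 20 mm apart)
- seam5 (a point): point on top of the seam bead, 46 mm above the bench: point 5 of 8 along it, in order; the second bend lies between seam5 and seam6, 46 mm from seam8 (neighbours about 20 mm apart)
- seam6 (a point): point on top of the seam bead, 46 mm above the bench: point 6 of 8 along it, in order (neighbours about 20 mm apart)
- seam7 (a point): point on top of the seam bead, 46 mm above the bench: point 7 of 8 along it, in order (neighbours about 20 mm apart)
- seam8 (a point): point on top of the seam bead, 46 mm above the bench: end of the part to follow, beside the red dot (neighbours about 20 mm apart)
- jar: bystander: closed flux jar with white cap, 52 mm across, 60 mm high; origin under its centre
- pinkbox: bystander: flat pink compartment box 45 x 110 x 22 mm; origin under its centre
- file: bystander: flat hand file with wooden handle, 200 x 22 x 18 mm, long along its x; origin on the bench near its middle
There are look-alikes about, which are no part of the job. Of the things like the probe, leave any that is turquoise; of the rest the smaller one is meant.

How it is judged:
On the way, in this order (a step that is already met when the one before it is completed fails the run):
1. the probe lies in the sloped rest, let go and at rest (distance between probe_tip and rest_tip below 0.018 m and distance between probe_end and rest_end below 0.018 m and linear speed of probe below 0.02 m/s and contact force between the fingers and probe below 0.1 N), for 0.2 s.
2. the probe, held in the fingers within 30 degrees of upright with the tip down, has its tip at seam0 (within 7 mm sideways, touching or at most 9 mm above) (horizontal distance between probe_tip and seam0 below 0.007 m and z of probe_tip in the frame of seam0 between -0.004 and 0.009 m and angle between probe's own x axis and vertical below 0.52 rad and contact force between the fingers and probe above 0.5 N), for 0.05 s.
3. the probe, held in the fingers within 30 degrees of upright with the tip down, has its tip at seam1 (within 7 mm sideways, touching or at most 9 mm above) (horizontal distance between probe_tip and seam1 below 0.007 m and z of probe_tip in the frame of seam1 between -0.004 and 0.009 m and angle between probe's own x axis and vertical below 0.52 rad and contact force between the fingers and probe above 0.5 N), for 0.05 s.
4. the probe, held in the fingers within 30 degrees of upright with the tip down, has its tip at seam2 (within 7 mm sideways, touching or at most 9 mm above) (horizontal distance between probe_tip and seam2 below 0.007 m and z of probe_tip in the frame of seam2 between -0.004 and 0.009 m and angle between probe's own x axis and vertical below 0.52 rad and contact force between the fingers and probe above 0.5 N), for 0.05 s.
5. the probe, held in the fingers within 30 degrees of upright with the tip down, has its tip at seam3 (within 7 mm sideways, touching or at most 9 mm above) (horizontal distance between probe_tip and seam3 below 0.007 m and z of probe_tip in the frame of seam3 between -0.004 and 0.009 m and angle between probe's own x axis and vertical below 0.52 rad and contact force between the fingers and probe above 0.5 N), for 0.05 s.
6. the probe, held in the fingers within 30 degrees of upright with the tip down, has its tip at seam4 (within 7 mm sideways, touching or at most 9 mm above) (horizontal distance between probe_tip and seam4 below 0.007 m and z of probe_tip in the frame of seam4 between -0.004 and 0.009 m and angle between probe's own x axis and vertical below 0.52 rad and contact force between the fingers and probe above 0.5 N), for 0.05 s.
7. the probe, held in the fingers within 30 degrees of upright with the tip down, has its tip at seam5 (within 7 mm sideways, touching or at most 9 mm above) (horizontal distance between probe_tip and seam5 below 0.007 m and z of probe_tip in the frame of seam5 between -0.004 and 0.009 m and angle between probe's own x axis and vertical below 0.52 rad and contact force between the fingers and probe above 0.5 N), for 0.05 s.
8. the probe, held in the fingers within 30 degrees of upright with the tip down, has its tip at seam6 (within 7 mm sideways, touching or at most 9 mm above) (horizontal distance between probe_tip and seam6 below 0.007 m and z of probe_tip in the frame of seam6 between -0.004 and 0.009 m and angle between probe's own x axis and vertical below 0.52 rad and contact force between the fingers and probe above 0.5 N), for 0.05 s.
9. the probe, held in the fingers within 30 degrees of upright with the tip down, has its tip at seam7 (within 7 mm sideways, touching or at most 9 mm above) (horizontal distance between probe_tip and seam7 below 0.007 m and z of probe_tip in the frame of seam7 between -0.004 and 0.009 m and angle between probe's own x axis and vertical below 0.52 rad and contact force between the fingers and probe above 0.5 N), for 0.05 s.
10. the probe, held in the fingers within 30 degrees of upright with the tip down, has its tip at seam8 (within 7 mm sideways, touching or at most 9 mm above) (horizontal distance between probe_tip and seam8 below 0.007 m and z of probe_tip in the frame of seam8 between -0.004 and 0.009 m and angle between probe's own x axis and vertical below 0.52 rad and contact force between the fingers and probe above 0.5 N), for 0.05 s.
At the end, for the whole second after the job is handed in: the probe lies in the sloped rest, its tip and its handle's end each within 18 mm of their places there, at rest and released; jar, pink box and file within 30 mm of where they were (all of step 1 and distance of each of jar, pinkbox, file from where it was at the start of the episode below 0.03 m); the robot touches nothing.
It fails at once if the jar is moved more than 30 mm (distance of jar from where it was at the start of the episode above 0.03 m).
It fails at once if the pink box is moved more than 30 mm (distance of pinkbox from where it was at the start of the episode above 0.03 m).
It fails at once if the file is moved more than 30 mm (distance of file from where it was at the start of the episode above 0.03 m).
It fails at once if the probe presses on the panel or brick with more than 30 N (contact force between probe and work above 30 N).
It fails at once if the probe moves faster than 80 mm/s while its tip is on the seam (within 7 mm sideways and 9 mm above the line, between the second and the eighth point) (((horizontal distance between probe_tip and seam1 below 0.007 m and z of probe_tip in the frame of seam1 below 0.009 m) or (horizontal distance between probe_tip and seam2 below 0.007 m and z of probe_tip in the frame of seam2 below 0.009 m) or (horizontal distance between probe_tip and seam3 below 0.007 m and z of probe_tip in the frame of seam3 below 0.009 m) or (horizontal distance between probe_tip and seam4 below 0.007 m and z of probe_tip in the frame of seam4 below 0.009 m) or (horizontal distance between probe_tip and seam5 below 0.007 m and z of probe_tip in the frame of seam5 below 0.009 m) or (horizontal distance between probe_tip and seam6 below 0.007 m and z of probe_tip in the frame of seam6 below 0.009 m) or (horizontal distance between probe_tip and seam7 below 0.007 m and z of probe_tip in the frame of seam7 below 0.009 m)) and linear speed of probe above 0.08 m/s).
It also fails if it takes over 72 s, if anything falls off the work surface, if the arm or the gripper's body presses on something with over 40 N, if the wrist force passes 120 N, or if a joint passes its speed limit or range.

## Robot

A 6-joint arm with a two-finger parallel gripper is mounted at the origin on the work surface. World frame = base frame: x ahead of the robot, y to its left, z up, the work surface at z = 0. Lengths are in m, angles in rad, forces in N, time in s.
With the tool pointing down it reaches from about 0.35 to 0.725 m from the base axis. Payload 6 kg.
Tool frame: the origin (TCP) lies at the very end of the fingers, on their centre line; the grasp point (between the pads) lies 19 mm behind it; x points along the fingers, z is the direction in which the jaws open and shut, and the axes are right-handed (so a half turn about x gives the same grasp; the last joint's range is limited). The gripper opens to 85 mm and grips with 20 to 120 N. Pads are 22 mm wide; open, the fingers measure 114 mm over their backs; the gripper's body (76 mm by 85 mm) begins 54 mm behind the grasp point. The pads swing forward as they close: fully open they stand 13 mm farther back than shut.
Start: joints at [-0.946, 0.04, 0.085, 0, -1.615, -0.334], TCP at [0.172, -0.575, 0.231] pointing down, gripper open.
Joint ranges: [-2.56, 2.56], [-1.29, 2.01], [-1.08, 1.49], [-3.29, 1.98], [-2.81, -0.18], [-2.99, 2.99]. Speed limits (rad/s): [2.57, 2.57, 3.01, 3.14, 3.14, 3.14].

## Interface

Orientations are given as a rotation vector (axis times angle).
In Python, from workcell import env gives the robot as it stands.
- The arm moves only by the tool arm_command, never from a script. Its arguments are lists of equal length, an entry for each row: "dp": the shift along the tool's x, y, z as a fraction of full scale, a list of three; "twist": the turn, a rotation vector about the tool's x, y, z as a fraction of full scale, a list of three. In form: {"dp": [[dx, dy, dz], ...], "twist": [[ax, ay, az], ...]}. A call has 1 to 8 rows; each row is the pose to reach, as a shift and turn from the pose commanded when the call began, along the tool's axes at that moment; what a row does not reach only later rows make up. Full scale, the value 1, is 0.15 m for a shift and 120 degrees for a turn. A row lasts 1/10 s, in which the tool goes at most 50 mm and 8.59 degrees, less where a joint would pass 70% of its speed; a pose out of reach is approached as far as the arm can. A call with a number of a shift or a turn outside -1 to 1 is refused whole. A call with a gripper value outside its range is refused whole. "jaw" is the finger opening in mm, from 0 to 85.4, set as the call begins (left out, the last holds). The fingers move at their own pace and stop on an object; "squeeze" is the grip in N (left out, the last holds). Time passes only in rows, so rows that repeat a pose let the fingers close. It gives the time, the measured TCP pose, the force and the opening at its end, in the units of the state.
- env.read_state(): the state, without advancing time (a new reading comes with each control period).
- env.capture(name): name is "scene" or "side" or "wrist"; returns the picture (420x560x3 uint8, blue, green, red); there is no depth.
- env.camera_model(name): a dict with "intrinsics" (3x3 intrinsics, pixels), "dist_coeffs" ([k1, k2, p1, p2, k3] as OpenCV has them; the pictures are not rectified), "rvec" (rotation vector, rad) and "tvec" (3), from world to camera coordinates, as OpenCV has them. Camera axes: x right, y down, z forward; pixel columns grow to the right and rows downward; lengths in m; the calibration is good to about 2 mm. A picture is of the moment at which its call begins: read the wrist's pose just before it. camera_model takes no time and is no camera call; for the wrist camera it gives the pose at the moment of the call.
- env.sign_off(): hands the job in, once; it reports no verdict.
The state is a dict: "time": time; "joint_positions": joint angles; "joint_vel": joint speeds; "tau": joint torques, N m; "tcp_pos": TCP position; "ee_rot": TCP orientation; "force": force on the tool from outside, world axes, zero at the start; "moment": the same for the moment, N m; "finger_gap": finger opening in m.
Only numpy, scipy, OpenCV 4.12 (cv2) and the standard library are available. Lean on these libraries where they do the work, as an engineer would, in place of code of your own. Each camera call takes 0.05 s, during which the arm holds its last target. There are 200 camera calls.

## Working session

There is one attempt and no reset: what is moved stays moved. The work goes in short steps, Python scripts to look and compute and a tool call to move; the robot and the scene stay as the last step left them, time stands still between calls to the robot, and variables do not carry over. Pictures are saved under pics/ and viewed, about 8 in all and at most 12, crops included, and the job is handed in when it is done.

Besides the shell and the picture viewer there is one more tool, called after "Call:" as name(argument=value, ...) on one line, values as JSON. arm_command: Moves the arm, as the interface text tells. Its arguments: {"type":"object","properties":{"dp":{"type":"array","items":{"type":"array","items":{"type":"number"}}},"twist":{"type":"array","items":{"type":"array","items":{"type":"number"}}},"jaw":{"type":"number"},"squeeze":{"type":"number"}},"required":["dp","twist"]}

```bash
ls; mkdir -p pics; python3 - <<'E'
from workcell import env
import cv2,numpy as np
s=env.read_state();print(s['time'],s['tcp_pos'],s['ee_rot'])
a=env.capture('scene');b=env.capture('side');w=env.capture('wrist')
for n,i in zip('swx',(a,b,w)): cv2.imwrite(f'pics/{n}0.png',i)
for n in('scene','side','wrist'):
  m=env.camera_model(n);R=cv2.Rodrigues(np.array(m['rvec']))[0];print(n,m['intrinsics'],m['dist_coeffs'],(-R.T@np.array(m['tvec']).ravel()).round(3),R[2].round(2))
cv2.imwrite('pics/both.png',cv2.resize(np.vstack([a,b]),None,fx=.714,fy=.714))
E
```

```text
pics
0.0 [ 0.17201344 -0.574477    0.2302781 ] [-1.4186024   1.05631056  1.42120943]
scene [[484.04259853   0.         279.50819793]
 [  0.         484.04259853 211.48405778]
 [  0.           0.           1.        ]] [0.05331053 0.         0.         0.         0.        ] [ 1.145 -0.336  1.002] [-0.55  0.31 -0.77]
side [[393.08583187   0.         281.1942391 ]
 [  0.         393.08583187 214.12401323]
 [  0.           0.           1.        ]] [-0.11225014  0.          0.          0.          0.        ] [0.396 0.575 0.628] [ 0.13 -0.72 -0.68]
wrist [[313.04505483   0.         285.72308211]
 [  0.         313.04505483 206.78018327]
 [  0.           0.           1.        ]] [-0.03829416  0.          0.          0.          0.        ] [ 0.098 -0.597  0.372] [ 0.29  0.09 -0.95]
```

View pics/both.png

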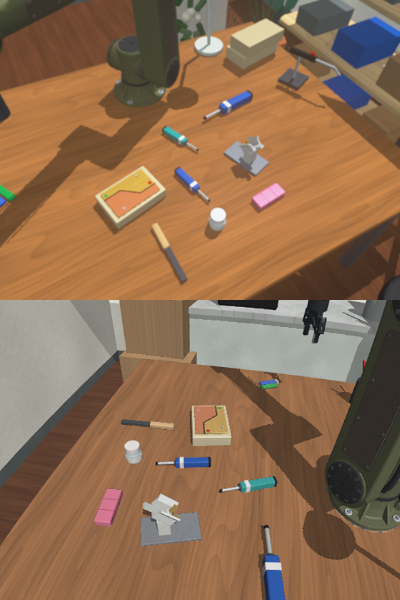

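The combined view shows two blue probes. In full scene pixels, A is near (268,258) and B near (325,147). A turquoise one sits near (252,193), the rest near (345,215) and the panel near (182,272). A looks like the smaller blue one; I'll confirm it by measuring and with an enlarged crop.

```bash
cat > h.py <<'E'
import cv2,numpy as np
from workcell import env
from scipy.spatial.transform import Rotation as Rot
def cam(n):
    m=env.camera_model(n);R=cv2.Rodrigues(np.array(m['rvec'],float))[0];t=np.array(m['tvec'],float).ravel()
    return dict(K=np.array(m['intrinsics']),d=np.array(m['dist_coeffs']),R=R,t=t,c=-R.T@t,rv=np.array(m['rvec'],float))
def ray(c,uv):
    p=cv2.undistortPoints(np.array(uv,float).reshape(-1,1,2),c['K'],c['d']).reshape(-1,2)
    return np.c_[p,np.ones(len(p))]@c['R']
def plane(c,uv,z):
    d=ray(c,uv);return c['c']+d*((z-c['c'][2])/d[:,2])[:,None]
def tri(c1,p1,c2,p2):
    d1,d2=ray(c1,p1)[0],ray(c2,p2)[0]
    s=np.linalg.lstsq(np.c_[d1,-d2],c2['c']-c1['c'],rcond=None)[0]
    a,b=c1['c']+s[0]*d1,c2['c']+s[1]*d2
    return (a+b)/2,np.linalg.norm(a-b)
def proj(c,P): return cv2.projectPoints(np.array(P,float).reshape(-1,3),c['rv'],c['t'],c['K'],c['d'])[0].reshape(-1,2)
def mask(im,lo,hi):
    h=cv2.cvtColor(im,cv2.COLOR_BGR2HSV);return cv2.inRange(h,np.array(lo),np.array(hi))
def blobs(m,amin=30):
    n,l,s,c=cv2.connectedComponentsWithStats(m);return [(s[i,4],c[i].round(1),l==i) for i in range(1,n) if s[i,4]>=amin]
E
python3 - <<'E'
from h import *
for f,n in(('s','scene'),('w','side')):
  im=cv2.imread(f'pics/{f}0.png');c=cam(n)
  for a,ce,l in blobs(mask(im,(108,120,60),(125,255,255)),60):
    r=cv2.minAreaRect(np.argwhere(l)[:,::-1].astype(np.float32));bx=cv2.boxPoints(r)
    e=[(bx[i]+bx[(i+1)%4])/2 for i in range(4)]
    P=plane(c,e,.012); print(n,a,ce,plane(c,[ce],.012).round(3)[0],'dims',np.linalg.norm(P[0]-P[2]).round(3),np.linalg.norm(P[1]-P[3]).round(3))
a=cv2.imread('pics/s0.png');b=cv2.imread('pics/w0.png')
A=cv2.resize(a[150:330,120:400],(800,514),interpolation=cv2.INTER_CUBIC);cv2.imwrite('pics/cropA.png',A)
B=cv2.resize(b[130:360,120:400],(730,600),interpolation=cv2.INTER_CUBIC);cv2.imwrite('pics/cropB.png',B)
E
```

```text
scene 4479 [513.   58.6] [0.192 1.132 0.012] dims 0.346 0.431
scene 1475 [488.  127.5] [0.432 0.794 0.012] dims 0.216 0.125
scene 279 [335.2 137.2] [0.254 0.351 0.012] dims 0.037 0.115
scene 217 [258.  246.2] [ 0.509 -0.037  0.012] dims 0.076 0.023
scene 65 [  2.5 281.8] [ 0.328 -0.603  0.012] dims 0.034 0.015
side 99 [373.9 115.2] [ 0.303 -0.612  0.012] dims 0.031 0.084
side 454 [274.7 227.1] [ 0.516 -0.037  0.012] dims 0.041 0.076
side 68 [247.9 227.9] [ 0.574 -0.022  0.012] dims 0.038 0.011
side 212 [379.  362.1] [0.281 0.244 0.012] dims 0.023 0.042
side 1032 [383.3 399.1] [0.273 0.306 0.012] dims 0.07 0.042
```

View pics/cropA.png

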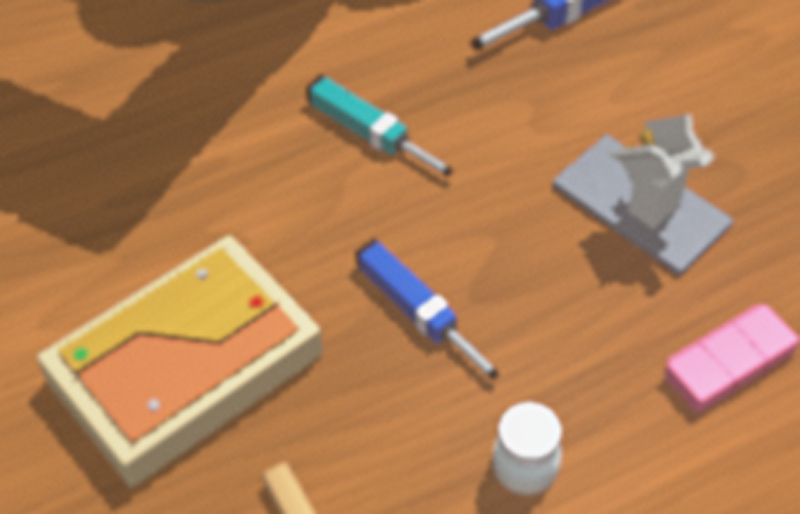

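View pics/cropB.png

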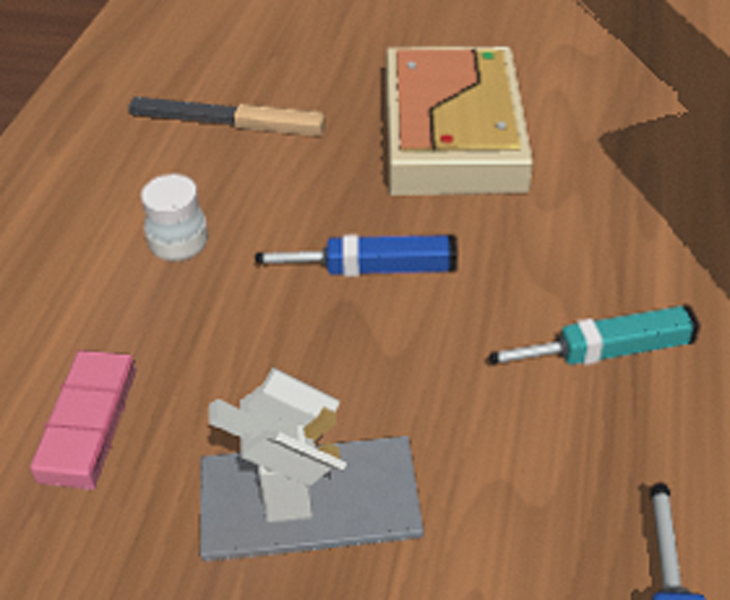

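Probe A has a handle about 24 mm wide, it's plain blue, and it's smaller than B (handle about 37–42 mm wide), so A is the one meant. The turquoise one stays where it is. In the rest, the brass stops sit at the robot side (-x), so its high end points to +x. Next I'll compute coarse poses.

```bash
python3 - <<'E'
from h import *
s=env.read_state();R=Rot.from_rotvec(s['ee_rot']).as_matrix();print('tool\n',R.round(3), s['joint_positions'])
c=cam('scene');d=cam('side')
A=lambda p:[(120+x*.35,150+y*.35) for x,y in p]
B=lambda p:[(120+x*.3836,130+y*.3833) for x,y in p]
print('probe tip,end: sc',plane(c,A([(495,374),(368,254)]),.010).round(3),'sd',plane(d,B([(258,259),(455,250)]),.012).round(3))
for k,(p,q) in {'tip':((495,374),(258,259))}.items(): print(k,tri(c,A([p]),d,B([q])))
print('base sc',plane(c,A([(554,184),(610,136),(733,222),(682,268)]),.01).round(3))
print('base sd',plane(d,B([(203,457),(408,437),(422,535),(203,553)]),.01).round(3))
print('seam sc',plane(c,A([(78,372),(138,332),(219,342),(278,305),(80,354),(256,301)]),.0455).round(3))
print('seam sd',plane(d,B([(476,50),(480,82),(432,108),(435,148),(488,56),(447,138)]),.0455).round(3))
print('jar',plane(c,A([(530,432)]),.06).round(3),'pink',plane(c,A([(733,342)]),.022).round(3), 'turq tip', plane(c,A([(448,170),(320,85)]),.012).round(3))
cw=cam('wrist');cR=cw['R'];print('cam in tool', (R.T@(cw['c']-s['tcp_pos'])).round(4),'view in tool',(R.T@cR[2]).round(3),'right',(R.T@cR[0]).round(3))
E
```

```text
tool
 [[-0.001 -0.958 -0.287]
 [ 0.001 -0.287  0.958]
 [-1.     0.     0.001]] [-9.46288361e-01  4.06916096e-02  8.40663082e-02 -3.14696599e-04
 -1.61548268e+00 -3.33727562e-01]
probe tip,end: sc [[ 0.636 -0.007  0.01 ]
 [ 0.477 -0.047  0.01 ]] sd [[ 0.636 -0.005  0.012]
 [ 0.474 -0.05   0.012]]
tip (array([ 0.63627227, -0.0069692 ,  0.0099917 ]), np.float64(0.0003721850056605394))
base sc [[0.483 0.14  0.01 ]
 [0.457 0.218 0.01 ]
 [0.596 0.262 0.01 ]
 [0.617 0.192 0.01 ]]
base sd [[0.615 0.193 0.01 ]
 [0.476 0.146 0.01 ]
 [0.451 0.223 0.01 ]
 [0.59  0.266 0.01 ]]
seam sc [[ 0.5   -0.312  0.045]
 [ 0.486 -0.257  0.045]
 [ 0.525 -0.203  0.046]
 [ 0.514 -0.146  0.045]
 [ 0.484 -0.305  0.045]
 [ 0.502 -0.161  0.046]]
seam sd [[ 0.496 -0.31   0.045]
 [ 0.483 -0.254  0.046]
 [ 0.522 -0.202  0.045]
 [ 0.509 -0.143  0.045]
 [ 0.482 -0.301  0.045]
 [ 0.5   -0.159  0.045]]
jar [[ 0.719 -0.025  0.06 ]] pink [[0.707 0.181 0.022]] turq tip [[ 0.425  0.06   0.012]
 [ 0.272 -0.001  0.012]]
cam in tool [-0.1416  0.0772  0.0003] view in tool [ 0.952 -0.307 -0.001] right [ 0.    -0.001  1.   ]
```

Call:
arm_command(dp=[[0,-0.2,0.12],[0,-0.4,0.24],[0,-0.6,0.36],[0,-0.8,0.48],[0,-1,0.6]], twist=[[0,0,0],[0,0,0],[0,0,0],[0,0,0],[0,0,0]], jaw=70, squeeze=60)

```text
time: 0.65
tcp_pos: [0.2906, -0.4443, 0.231]
ee_rot: [-1.42, 1.057, 1.42]
force: [0.4, -0.9, -0.6]
finger_gap: 0.0699
```

Call:
arm_command(dp=[[0,-0.2,0.12],[0,-0.4,0.24],[0,-0.6,0.36],[0,-0.8,0.48],[0,-1,0.6]], twist=[[0,0,0],[0,0,0],[0,0,0],[0,0,0],[0,0,0]])

```text
time: 1.15
tcp_pos: [0.4085, -0.315, 0.2311]
ee_rot: [-1.42, 1.057, 1.42]
force: [-0.2, -0.3, -0.9]
finger_gap: 0.0699
```

Call:
arm_command(dp=[[0,-0.2,0.12],[0,-0.35,0.24],[0,-0.5,0.36],[0,-0.55,0.4],[0,-0.55,0.4]], twist=[[0,0,0],[0,0,0],[0,0,0],[0,0,0],[0,0,0]])

```text
time: 1.65
tcp_pos: [0.47, -0.2344, 0.2309]
ee_rot: [-1.421, 1.056, 1.422]
force: [-0.4, -0.3, -0.3]
finger_gap: 0.07
```

```bash
python3 - <<'E'
from h import *
s=env.read_state();w=env.capture('wrist');cv2.imwrite('pics/w1.png',w)
c=cam('wrist');np.savez('pics/w1.npz',**c);print(s['time'],s['tcp_pos'].round(4),s['joint_positions'].round(2))
E
```

```text
1.65 [ 0.47   -0.2344  0.2309] [-0.08 -0.16 -0.11 -0.   -1.62 -1.2 ]
```

View pics/w1.png

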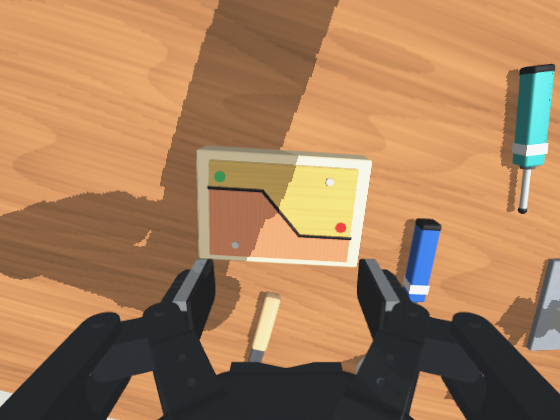

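The wrist view shows the whole seam: left edge (208,187), bends at (263,191) and (298,236), right edge (351,239). The green dot is at (220,176) and the red dot at (340,228). Next I'll fit the seam lines and measure the probe end.

```bash
python3 - <<'E'
from h import *
im=cv2.imread('pics/w1.png');c=dict(np.load('pics/w1.npz'))
g=cv2.cvtColor(im,cv2.COLOR_BGR2GRAY);m=((g<45)*255).astype(np.uint8)
P=[]
def line(a,b):
    a,b=np.array(a,float),np.array(b,float);t=(b-a)/np.linalg.norm(b-a);L=np.linalg.norm(b-a)
    ys,xs=np.nonzero(m);q=np.c_[xs,ys]-a;k=(q@t>4)&(q@t<L-4)&(abs(q[:,0]*t[1]-q[:,1]*t[0])<5)
    W=plane(c,np.c_[xs,ys][k].astype(float),.0462)[:,:2]
    v=cv2.fitLine(W.astype(np.float32),cv2.DIST_L2,0,.01,.01).ravel();print(k.sum());return v[2:].astype(float),v[:2].astype(float)
L=[line((209,187),(263,191)),line((263,191),(298,236)),line((298,236),(350,239))]
def ix(l,k):
    s=np.linalg.solve(np.c_[l[1],-k[1]],k[0]-l[0]);return l[0]+s[0]*l[1]
b1,b2=ix(L[0],L[1]),ix(L[1],L[2])
d0=L[0][1]*np.sign(L[0][1]@(b1-L[0][0]))*-1; d2=L[2][1]*np.sign(L[2][1]@(L[2][0]-b2))
s0=b1+.046*np.sign(d0@(L[0][0]-b1))*d0; s8=b2+.046*d2
print('s0',s0,'b1',b1,'b2',b2,'s8',s8,'mid',np.linalg.norm(b2-b1))
for n,r in(('green',((45,100,60),(75,255,255))),('red',((0,180,100),(4,255,255)))):
    for a,ce,_ in blobs(mask(im,*r),15):
        p=plane(c,[ce],.0455)[0];print(n,a,ce,p.round(4),'to s0',np.linalg.norm(p[:2]-s0).round(4),'s8',np.linalg.norm(p[:2]-s8).round(4))
tot=.092+np.linalg.norm(b2-b1);D=np.linspace(0,tot,9);kn=[0,.046,tot-.046,tot];K=np.array([s0,b1,b2,s8])
S=np.c_[np.interp(D,kn,K[:,0]),np.interp(D,kn,K[:,1])];print(tot,S.round(4).tolist());np.save('seam.npy',np.array(K))
for a,ce,l in blobs(mask(im,(108,120,60),(125,255,255)),100):print('blue',a,ce,plane(c,[ce],.02).round(3))
print(plane(c,[(428,222)],.012).round(3))
E
```

```text
87
42
19
s0 [ 0.49652507 -0.30189663] b1 [ 0.48624214 -0.25706069] b2 [ 0.52495242 -0.20286076] s8 [ 0.51461845 -0.15803655] mid 0.06660418859184462
green 96 [219.2 176.2] [ 0.4841 -0.3048  0.0455] to s0 0.0128 s8 0.1499
red 66 [340.3 227.4] [ 0.5023 -0.1612  0.0455] to s0 0.1408 s8 0.0127
0.1586041885918446 [[0.4965, -0.3019], [0.4921, -0.2826], [0.4877, -0.2632], [0.4941, -0.2461], [0.5056, -0.23], [0.5171, -0.2138], [0.5235, -0.1967], [0.5191, -0.1774], [0.5146, -0.158]]
blue 1336 [421.6 255.7] [[ 0.517 -0.042  0.02 ]]
blue 128 [415.1 296.9] [[ 0.575 -0.025  0.02 ]]
[[ 0.475 -0.049  0.012]]
```

Call:
arm_command(dp=[[0,-0.05,0.22],[0,-0.15,0.44],[0,-0.25,0.66],[0,-0.35,0.88],[0,-0.4,1.0]], twist=[[0,0,0],[0,0,0],[0,0,0],[0,0,0],[0,0,0]])

```text
time: 2.2
tcp_pos: [0.4839, -0.0735, 0.2314]
ee_rot: [-1.42, 1.057, 1.42]
force: [0.8, -1.0, -0.6]
finger_gap: 0.0699
```

```bash
python3 - <<'E'
from h import *
s=env.read_state();w=env.capture('wrist');cv2.imwrite('pics/w2.png',w)
c=cam('wrist');np.savez('pics/w2.npz',**c);print(s['time'],s['tcp_pos'].round(4))
cv2.imwrite('pics/sc2.png',env.capture('side'))
E
```

```text
2.2 [ 0.4839 -0.0735  0.2314]
```

View pics/w2.png

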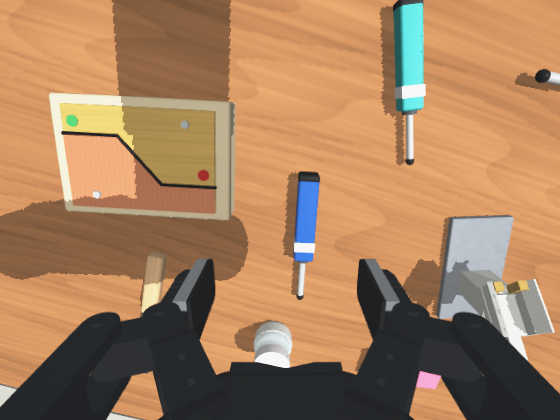

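The wrist view shows the blue probe, with its end cap at (308,173) and tip at (299,297). The rest is on the right, with its base's top edge from (449,218) to (512,215). Now I'll measure both.

```bash
python3 - <<'E'
from h import *
im=cv2.imread('pics/w2.png');c=dict(np.load('pics/w2.npz'));s=env.read_state();R=Rot.from_rotvec(s['ee_rot']).as_matrix()
m=mask(im,(108,120,60),(125,255,255));m[:,:250]=0;m[:,350:]=0
pts=np.argwhere(m)[:,::-1].astype(float)
W=plane(c,pts,.022)[:,:2];v=cv2.fitLine(W.astype(np.float32),cv2.DIST_L2,0,.01,.01).ravel();print('heading',np.degrees(np.arctan2(v[1],v[0])),W.mean(0))
tip=plane(c,[(299.5,296.5)],.012)[0];end=plane(c,[(309,172.5)],.02)[0];print(tip.round(4),end.round(4),np.linalg.norm(tip-end)) 
print('heading tip-end',np.degrees(np.arctan2(*(tip-end)[[1,0]])))
print('base',plane(c,[(449,218),(512,215),(439,318)],.01).round(4))
t=np.array([.635,-.007])
E
```

```text
heading 13.963791 [ 0.52369997 -0.0349461 ]
[ 0.6375 -0.0066  0.012 ] [ 0.4722 -0.0476  0.02  ] 0.1705724355145335
heading tip-end 13.93155046176475
base [[0.4781 0.1388 0.01  ]
 [0.4513 0.2149 0.01  ]
 [0.6176 0.1921 0.01  ]]
```

```bash
python3 - <<'E'
from h import *
a=cv2.imread('pics/s0.png')[182:252,308:384];b=cv2.imread('pics/w0.png')[265:345,190:285];w=cv2.imread('pics/w2.png')[210:350,430:560]
f=lambda i,k:cv2.resize(i,None,fx=k,fy=k,interpolation=cv2.INTER_CUBIC)
o=np.zeros((600,800,3),np.uint8)
A=f(a,5);B=f(b,4);C=f(w,3)
o[:280,:380][:A.shape[0],:380]=A[:280];
o[280:600,:380]=B[:320]
o[:420,400:790]=C
A2=A.shape;print(A2,B.shape,C.shape);o[280:600,:380]=B
cv2.imwrite('pics/rest.png',o)
E
```

```text
(350, 380, 3) (320, 380, 3) (420, 390, 3)
```

View pics/rest.png

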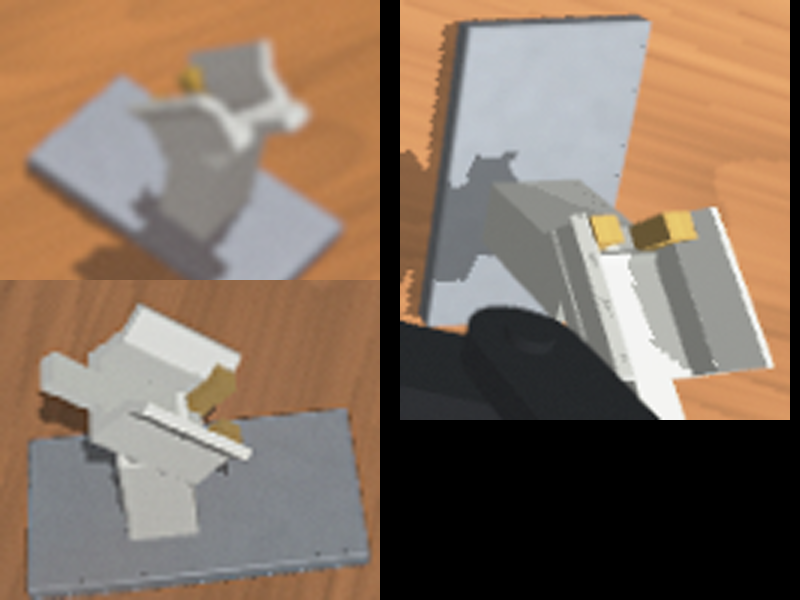

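The side view shows the trough rising away from the robot, to the left in the picture, with brass stops at the low end. I'll triangulate the wall-end corners to get the trough's position along the base.

```bash
python3 - <<'E'
from h import *
c=dict(np.load('pics/w2.npz'));d=cam('side');e=cam('scene')
h=np.radians(18.7);Q=np.array([[np.cos(h),np.sin(h),0],[-np.sin(h),np.cos(h),0],[0,0,1]]);o=np.array([.5354,.2042,0])
S=lambda x,y:(190+x/4,265+(y-280)/4); W=lambda x,y:(430+(x-400)/3,210+y/3); A=lambda x,y:(308+x/5,182+y/5)
f=lambda P:(Q@(P-o)).round(4)
for n,a,b in(('+y wall low top',S(252,457),W(713,208)),('+y wall high top',S(140,405),W(772,367))):
    P,er=tri(d,[a],c,[b]);print(n,f(P),er.round(4))
P,er=tri(d,[S(140,405)],e,[A(298,115)]);print('hi sc/sd',f(P),er)
for n,a,z in(('-y wall low',S(241,358),.0736),('-y wall high',S(138,307),.1132),('+y low',S(252,457),.0736),('+y hi',S(140,405),.1132),('tongue end',S(42,370),.1125)): print('side',n,f(plane(d,[a],z)[0]))
for n,a,z in(('-y low',W(573,217),.0736),('+y low',W(713,208),.0736),('+y hi',W(772,367),.1132),('stopR',W(609,249),.078),('stopL',W(680,243),.078)): print('wrist',n,f(plane(c,[a],z)[0]))
for n,a,z in(('-y hi',A(245,145),.1132),('+y hi',A(298,115),.1132)): print('scene',n,f(plane(e,[a],z)[0]))
E
```

```text
+y wall low top [-0.0257  0.0278  0.0758] 0.0034
+y wall high top [0.015  0.0269 0.1166] 0.0009
hi sc/sd [0.0304 0.0144 0.0919] 0.02910060037658536
side -y wall low [-0.027  -0.0242  0.0736]
side -y wall high [ 0.0145 -0.0255  0.1132]
side +y low [-0.0272  0.0272  0.0736]
side +y hi [0.0155 0.0241 0.1132]
side tongue end [0.0542 0.0019 0.1125]
wrist -y low [-0.0214 -0.0243  0.0736]
wrist +y low [-0.0225  0.0295  0.0736]
wrist +y hi [0.0175 0.0304 0.1132]
wrist stopR [-0.0098 -0.0111  0.078 ]
wrist stopL [-0.0109  0.016   0.078 ]
scene -y hi [ 0.0466 -0.0329  0.1132]
scene +y hi [ 5.340e-02 -1.000e-04  1.132e-01]
```

Call:
arm_command(dp=[[0.1,-0.08,0.09],[0.3,-0.147,0.18],[0.55,-0.147,0.18],[0.8,-0.147,0.18],[1.0,-0.147,0.18],[1.0,-0.147,0.18]], twist=[[0.02,0,0],[0.0225,0,0],[0.0225,0,0],[0.0225,0,0],[0.0225,0,0],[0.0225,0,0]])

```text
time: 2.9
tcp_pos: [0.4945, -0.044, 0.0766]
ee_rot: [-1.381, 1.091, 1.391]
force: [-0.4, -0.1, 0.1]
finger_gap: 0.0697
```

Call:
arm_command(dp=[[0.12,0,0],[0.25,0,0],[0.37,0,0],[0.45,0,0],[0.5,0,0],[0.5,0,0]], twist=[[0,0,0],[0,0,0],[0,0,0],[0,0,0],[0,0,0],[0,0,0]])

```text
time: 3.5
tcp_pos: [0.4975, -0.0425, 0.0063]
ee_rot: [-1.386, 1.085, 1.386]
force: [-1.1, -0.5, -0.6]
finger_gap: 0.0701
```

Call:
arm_command(dp=[[0,0,0],[0,0,0],[0,0,0],[0,0,0],[0,0,0],[0,0,0],[0,0,0],[0,0,0]], twist=[[0,0,0],[0,0,0],[0,0,0],[0,0,0],[0,0,0],[0,0,0],[0,0,0],[0,0,0]], jaw=10, squeeze=60)

```text
time: 4.3
tcp_pos: [0.4981, -0.042, 0.0073]
ee_rot: [-1.387, 1.083, 1.385]
force: [-0.4, 0.0, 5.7]
finger_gap: 0.0224
```

Call:
arm_command(dp=[[-0.07,0,0],[-0.2,0,0],[-0.4,0,0],[-0.6,0,0],[-0.8,0,0],[-1,0,0]], twist=[[0,0,0],[0,0,0],[0,0,0],[0,0,0],[0,0,0],[0,0,0]])

```text
time: 4.9
tcp_pos: [0.497, -0.0421, 0.1574]
ee_rot: [-1.386, 1.084, 1.387]
force: [0.3, 0.3, -1.8]
finger_gap: 0.023
```

Call:
arm_command(dp=[[-0.15,0,0],[-0.3,0,0.1],[-0.45,0,0.2],[-0.55,0,0.3],[-0.6,0,0.4],[-0.6,0,0.5],[-0.6,0,0.6],[-0.6,0,0.6]], twist=[[-0.05,0,0],[-0.11,0,0],[-0.18,0,0],[-0.25,0,0],[-0.32,0,0],[-0.39,0,0],[-0.46,0,0],[-0.5,0,0]])

```text
time: 5.7
tcp_pos: [0.4752, 0.0465, 0.2462]
ee_rot: [-2.074, 0.284, 2.076]
force: [0.5, 0.2, -1.8]
finger_gap: 0.0228
```

```bash
cat >> h.py <<'E'
def togo(p,R2):
    "fractions dp,twist from the current pose to p,R2"
    s=env.read_state();R=Rot.from_rotvec(s['ee_rot']).as_matrix()
    print('t',round(s['time'],2),'tcp',s['tcp_pos'].round(4),'j',s['joint_positions'].round(2),'gap',round(s['finger_gap'],4),'F',np.round(s['force'],1))
    print('dp',(R.T@(np.array(p)-s['tcp_pos'])/.15).round(3),'twist',(np.degrees(Rot.from_matrix(R.T@R2).as_rotvec())/120).round(3))
def frame(x,z):
    x=np.array(x,float)/np.linalg.norm(x);z=np.array(z,float);z-=x*(x@z);z/=np.linalg.norm(z);return np.c_[x,np.cross(z,x),z]
hd=np.radians(18.7)
RP=frame([np.cos(hd),np.sin(hd),-1],[np.sin(hd),-np.cos(hd),0])   # place, 45 deg
RD=frame([0,0,-1],[np.sin(hd),-np.cos(hd),0])
E
python3 - <<'E'
from h import *
togo([.5436,.208,.25],RD);togo([.5436,.208,.1826],RP)
cv2.imwrite('pics/side3.png',cv2.hconcat([env.capture('side')[40:,100:460],env.capture('wrist')[:,120:]][:1]))
E
```

```text
t 5.7 tcp [0.4752 0.0465 0.2462] j [ 0.52 -0.29 -0.19 -0.   -1.67 -0.79] gap 0.0228 F [ 0.5  0.2 -1.8]
dp [-0.025 -1.16  -0.149] twist [-1.036e+00  0.000e+00  1.000e-03]
t 5.7 tcp [0.4752 0.0465 0.2462] j [ 0.52 -0.29 -0.19 -0.   -1.67 -0.79] gap 0.0228 F [ 0.5  0.2 -1.8]
dp [ 0.425 -1.159 -0.15 ] twist [-0.973  0.403  0.213]
```

View pics/side3.png

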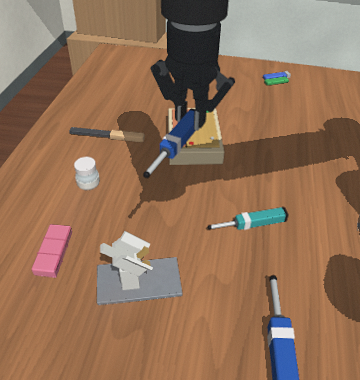

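Call:
arm_command(dp=[[0,-0.05,0],[0,-0.12,-0.01],[0,-0.2,-0.02],[0,-0.28,-0.03],[0,-0.36,-0.04],[0,-0.43,-0.05],[0,-0.5,-0.06],[0,-0.55,-0.07]], twist=[[-0.05,0,0],[-0.11,0,0],[-0.18,0,0],[-0.25,0,0],[-0.32,0,0],[-0.39,0,0],[-0.46,0,0],[-0.5,0,0]])

```text
time: 6.6
tcp_pos: [0.5088, 0.1218, 0.2461]
ee_rot: [1.77, 0.717, -1.771]
force: [-0.5, -0.8, -0.5]
finger_gap: 0.0226
```

Call:
arm_command(dp=[[0,-0.02,-0.05],[0,-0.05,-0.12],[0,-0.09,-0.2],[0,-0.12,-0.28],[0,-0.15,-0.36],[0,-0.18,-0.43],[0,-0.21,-0.5],[0,-0.24,-0.57]], twist=[[-0.05,0,0],[-0.12,0,0],[-0.19,0,0],[-0.26,0,0],[-0.33,0,0],[-0.4,0,0],[-0.47,0,0],[-0.535,0,0]])

```text
time: 7.4
tcp_pos: [0.5454, 0.2069, 0.2461]
ee_rot: [0.97, 1.344, -0.971]
force: [-0.1, 0.6, -0.5]
finger_gap: 0.0226
```

```bash
python3 - <<'E'
from h import *
togo([.5436,.208,.1826],RP)
E
```

```text
t 7.4 tcp [0.5454 0.2069 0.2461] j [ 0.71 -0.    0.07 -0.   -1.64  1.18] gap 0.0226 F [-0.1  0.6 -0.5]
dp [ 0.423 -0.009 -0.011] twist [-0.003  0.001  0.375]
```

Call:
arm_command(dp=[[0,0,0],[0,0,0],[0.1,0,0],[0.2,0,0],[0.3,0,0],[0.38,-0.005,-0.01],[0.42,-0.01,-0.01],[0.42,-0.01,-0.01]], twist=[[0,0,0.05],[0,0,0.11],[0,0,0.18],[0,0,0.25],[0,0,0.31],[0,0,0.36],[0,0,0.375],[0,0,0.375]])

```text
time: 8.2
tcp_pos: [0.5422, 0.2061, 0.1798]
ee_rot: [1.348, 0.829, -0.371]
force: [0.7, -1.0, -1.7]
finger_gap: 0.0225
```

```bash
python3 - <<'E'
from h import *
togo([.5436,.208,.1826],RP)
a=env.capture('side')[200:380,180:420];b=env.capture('scene')[110:290,240:480]
cv2.imwrite('pics/sd4.png',a);cv2.imwrite('pics/sc4.png',b)
cv2.imwrite('pics/pre.png',cv2.resize(cv2.hconcat([a,b]),(800,300),interpolation=cv2.INTER_CUBIC))
E
```

```text
t 8.2 tcp [0.5422 0.2061 0.1798] j [ 0.89 -0.73 -0.98  0.62 -0.73  0.65] gap 0.0225 F [ 0.7 -1.  -1.7]
dp [-0.004  0.022 -0.009] twist [-0.004  0.004  0.001]
```

View pics/pre.png

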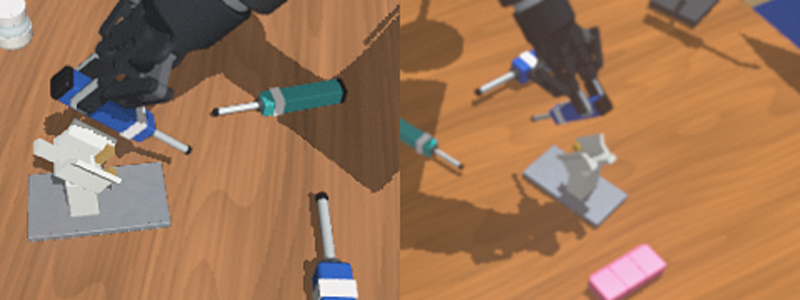

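```bash
python3 - <<'E'
from h import *
e=cam('scene');d=cam('side')
t,er=tri(d,[(293,290)],e,[(320.5,181)]);n,er2=tri(d,[(217,249)],e,[(363,173)]);print('tip',t.round(4),er.round(4),'end',n.round(4),er2.round(4),np.linalg.norm(t-n))
s=env.read_state();R=Rot.from_rotvec(s['ee_rot']).as_matrix()
print('tip in tool',R.T@(t-s['tcp_pos']))
E
```

```text
tip [0.4425 0.1772 0.0834] 0.002 end [0.5542 0.2125 0.1995] 0.0025 0.16488232323937987
tip in tool [-0.00306549 -0.14638359 -0.00230272]
```

Call:
arm_command(dp=[[0.03,0.022,-0.009],[0.1,0.022,-0.009],[0.17,0.022,-0.009],[0.24,0.022,-0.009],[0.3,0.022,-0.009],[0.36,0.022,-0.009],[0.4,0.022,-0.009],[0.4,0.022,-0.009]], twist=[[0,0,0],[0,0,0],[0,0,0],[0,0,0],[0,0,0],[0,0,0],[0,0,0],[0,0,0]])

```text
time: 9.1
tcp_pos: [0.5858, 0.2228, 0.1421]
ee_rot: [1.347, 0.829, -0.369]
force: [0.5, 0.3, -1.7]
finger_gap: 0.0223
```

```bash
python3 - <<'E'
from h import *
togo([.5851,.2221,.1274],RP)
a=env.capture('side')[220:370,160:360]
cv2.imwrite('pics/sd5.png',a);cv2.imwrite('pics/in.png',cv2.resize(a,(600,450),interpolation=cv2.INTER_CUBIC))
E
```

```text
t 9.1 tcp [0.5858 0.2228 0.1421] j [ 0.8  -0.53 -0.96  0.7  -0.53  0.59] gap 0.0223 F [ 0.5  0.3 -1.7]
dp [ 0.065 -0.073  0.003] twist [-0.003  0.004  0.001]
```

View pics/in.png

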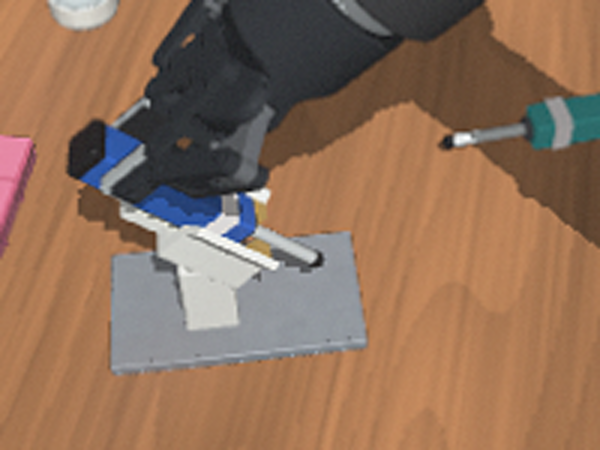

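The side view shows the handle entering the trough and the shaft passing between the stops, so the probe is lined up. I'll lower it the rest of the way and slide it gently down to the stops.

Call:
arm_command(dp=[[0.015,0,0],[0.03,0,0],[0.045,0,0],[0.06,0,0],[0.065,0,0],[0.065,0,0]], twist=[[0,0,0],[0,0,0],[0,0,0],[0,0,0],[0,0,0],[0,0,0]])

```text
time: 9.75
tcp_pos: [0.592, 0.2253, 0.1364]
ee_rot: [1.348, 0.829, -0.367]
force: [-4.8, -1.0, 0.8]
finger_gap: 0.0225
```

Call:
arm_command(dp=[[0,-0.01,0],[0,-0.02,0],[0,-0.03,0],[0,-0.04,0],[0,-0.04,0]], twist=[[0,0,0],[0,0,0],[0,0,0],[0,0,0],[0,0,0]])

```text
time: 10.25
tcp_pos: [0.588, 0.2241, 0.1325]
ee_rot: [1.349, 0.829, -0.366]
force: [0.0, 0.9, 1.3]
finger_gap: 0.0225
```

Call:
arm_command(dp=[[0,-0.01,0],[0,-0.02,0],[0,-0.03,0],[0,-0.03,0]], twist=[[0,0,0],[0,0,0],[0,0,0],[0,0,0]])

```text
time: 10.65
tcp_pos: [0.5861, 0.2239, 0.1326]
ee_rot: [1.35, 0.826, -0.362]
force: [6.4, -0.3, 6.3]
finger_gap: 0.0227
```

Call:
arm_command(dp=[[0,-0.007,0],[0,-0.013,0],[0,-0.013,0]], twist=[[0,0,0],[0,0,0],[0,0,0]])

```text
time: 10.95
tcp_pos: [0.5852, 0.2238, 0.1327]
ee_rot: [1.351, 0.825, -0.36]
force: [7.7, -1.5, 8.3]
finger_gap: 0.0224
```

The stops are pushing back along the slope, so the shoulder is seated. I'll release and back off.

Call:
arm_command(dp=[[0,0.01,0],[0,0.01,0],[0,0.01,0],[0,0.01,0],[0,0.01,0]], twist=[[0,0,0],[0,0,0],[0,0,0],[0,0,0],[0,0,0]], jaw=60)

```text
time: 11.45
tcp_pos: [0.5844, 0.2227, 0.1279]
ee_rot: [1.348, 0.829, -0.368]
force: [0.0, 1.1, 0.1]
finger_gap: 0.0602
```

Call:
arm_command(dp=[[-0.1,0,0],[-0.3,0,0],[-0.5,0,0],[-0.6,0,0],[-0.6,0,0]], twist=[[0,0,0],[0,0,0],[0,0,0],[0,0,0],[0,0,0]])

```text
time: 11.95
tcp_pos: [0.5238, 0.2039, 0.1952]
ee_rot: [1.351, 0.828, -0.362]
force: [-0.1, -0.1, 0.2]
finger_gap: 0.0598
```

```bash
python3 - <<'E'
from h import *
s=env.read_state();print(s['time'],s['tcp_pos'],s['joint_positions'].round(2))
a=env.capture('side');b=env.capture('scene');cv2.imwrite('pics/sd6.png',a);cv2.imwrite('pics/sc6.png',b)
o=cv2.hconcat([cv2.resize(a[225:365,160:345],(400,303),interpolation=cv2.INTER_CUBIC),cv2.resize(b[140:260,270:428],(400,303),interpolation=cv2.INTER_CUBIC)])
cv2.imwrite('pics/rel.png',o)
E
```

```text
11.95 [0.523839   0.2039063  0.19523115] [ 0.94 -0.81 -1.    0.61 -0.8   0.64]
```

View pics/rel.png

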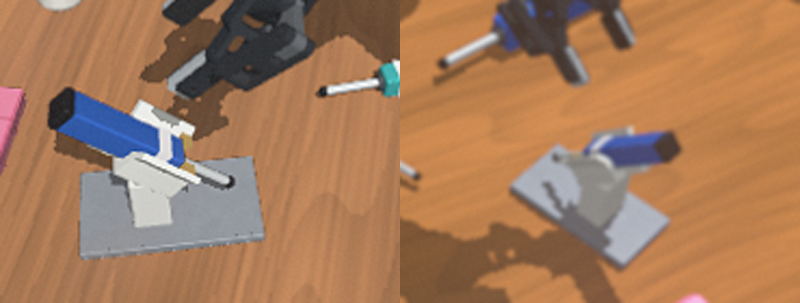

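The probe is in the rest with its shoulder at the stops: tip at side pixel (266,310), end cap at (188,275). Next I'll triangulate it and work out the regrasp, with the tool tilted 10° inward so the probe can be held near upright at a moderate hand tilt.

```bash
cat >> h.py <<'E'
u0=np.array([np.cos(hd),np.sin(hd),1])/2**.5
def RT(th,h=hd):  # tool tilted th deg outward from straight down, heading h
    t=np.radians(th);return frame([np.sin(t)*np.cos(h),np.sin(t)*np.sin(h),-np.cos(t)],[np.sin(h),-np.cos(h),0])
E
python3 - <<'E'
from h import *
e=cam('scene');d=cam('side')
n,er=tri(d,[(188,275)],e,[(377,198)]);print('end tri',n.round(4),er.round(4))
for z in(.027,.0295):print('tip side',z,plane(d,[(266.4,309.6)],z).round(4))
R=Rot.from_rotvec([1.351,.825,-.36]).as_matrix();a=np.array([.5852,.2238,.1327])-.0047*R[:,0];u=R[:,1]
print('u',u.round(3),'tip kin',(a-.1434*u).round(4),'end kin',(a+.0286*u).round(4))
tip=np.array([.4859,.1884,.0293]);
for s in(.062+.088,):
  g=tip+s*u0;T=RT(-10);p=g+T[:,0]*.012;print('grasp axis pt',g.round(4),'TCP',p.round(4));togo(p-T[:,0]*.08,T)
E
```

```text
end tri [0.6001 0.2303 0.1489] 0.0017
tip side 0.027 [[0.486  0.1873 0.027 ]]
tip side 0.0295 [[0.4857 0.1889 0.0295]]
u [0.667 0.219 0.712] tip kin [0.4864 0.1913 0.0338] end kin [0.6011 0.229  0.1564]
grasp axis pt [0.5864 0.2224 0.1354] TCP [0.5844 0.2217 0.1235]
t 12.05 tcp [0.5242 0.2033 0.1919] j [ 0.94 -0.81 -1.    0.61 -0.8   0.64] gap 0.0595 F [-0.2 -0.3 -1.2]
dp [0.313 0.412 0.008] twist [-0.004  0.001 -0.458]
```

Call:
arm_command(dp=[[0,0.08,0],[0,0.18,0],[0.02,0.28,0],[0.08,0.37,0.005],[0.16,0.41,0.008],[0.24,0.41,0.008],[0.3,0.41,0.008],[0.31,0.41,0.008]], twist=[[0,0,-0.05],[0,0,-0.12],[0,0,-0.19],[0,0,-0.26],[0,0,-0.33],[0,0,-0.4],[0,0,-0.455],[-0.004,0,-0.458]])

```text
time: 12.85
tcp_pos: [0.5989, 0.2256, 0.1895]
ee_rot: [0.846, 1.454, -1.118]
force: [-1.3, 1.1, -2.8]
finger_gap: 0.0595
```

```bash
python3 - <<'E'
from h import *
g=np.array([.4859,.1884,.0293])+.150*u0;T=RT(-10);togo(g+T[:,0]*.008,T)
E
```

```text
t 12.85 tcp [0.5989 0.2256 0.1895] j [ 0.64  0.33  0.34 -0.06 -1.77  1.25] gap 0.0595 F [-1.3  1.1 -2.8]
dp [ 0.424 -0.013 -0.009] twist [-0.003  0.002  0.01 ]
```

Call:
arm_command(dp=[[0.05,-0.013,-0.009],[0.15,-0.013,-0.009],[0.25,-0.013,-0.009],[0.34,-0.013,-0.009],[0.4,-0.013,-0.009],[0.42,-0.013,-0.009],[0.42,-0.013,-0.009]], twist=[[0,0,0.01],[0,0,0.01],[0,0,0.01],[0,0,0.01],[0,0,0.01],[0,0,0.01],[0,0,0.01]])

```text
time: 13.55
tcp_pos: [0.5846, 0.2225, 0.1408]
ee_rot: [0.872, 1.433, -1.083]
force: [0.6, 0.2, 0.7]
finger_gap: 0.0601
```

Call:
arm_command(dp=[[0,0,0],[0,0,0],[0,0,0],[0,0,0],[0,0,0],[0,0,0],[0,0,0]], twist=[[0,0,0],[0,0,0],[0,0,0],[0,0,0],[0,0,0],[0,0,0],[0,0,0]], jaw=10, squeeze=80)

```text
time: 14.25
tcp_pos: [0.5849, 0.2228, 0.1418]
ee_rot: [0.873, 1.433, -1.082]
force: [-0.5, 0.2, 3.4]
finger_gap: 0.0215
```

The measured pose at the start of that descent was a transient, so the fingers are 14 mm too shallow. I'll open, go deeper and close again.

Call:
arm_command(dp=[[0,0,0],[0,0,0],[0,0,0],[0.03,0,0],[0.06,0,0],[0.09,0,0],[0.09,0,0],[0.09,0,0]], twist=[[0,0,0],[0,0,0],[0,0,0],[0,0,0],[0,0,0],[0,0,0],[0,0,0],[0,0,0]], jaw=50)

```text
time: 15.05
tcp_pos: [0.5826, 0.2219, 0.1276]
ee_rot: [0.872, 1.433, -1.083]
force: [-0.7, -0.0, 0.3]
finger_gap: 0.05
```

```bash
python3 - <<'E'
from h import *
g=np.array([.4859,.1884,.0293])+.150*u0;T=RT(-10);togo(g+T[:,0]*.008,T)
s=env.capture('side');e=cam('scene');cv2.imwrite('pics/sd7.png',s);cv2.imwrite('pics/sd7c.png',cv2.resize(s[225:365,160:345],(600,454),interpolation=cv2.INTER_CUBIC))
E
```

```text
t 15.05 tcp [0.5826 0.2219 0.1276] j [ 0.66  0.25  0.14 -0.05 -1.6   1.24] gap 0.05 F [-0.7 -0.   0.3]
dp [-0.002  0.016  0.005] twist [-0.001  0.001 -0.01 ]
```

Call:
arm_command(dp=[[0,0,0],[0,0,0],[0,0,0],[0,0,0],[0,0,0],[0,0,0]], twist=[[0,0,0],[0,0,0],[0,0,0],[0,0,0],[0,0,0],[0,0,0]], jaw=10, squeeze=80)

```text
time: 15.7
tcp_pos: [0.5827, 0.222, 0.1281]
ee_rot: [0.872, 1.433, -1.083]
force: [-1.2, -0.2, 3.5]
finger_gap: 0.0226
```

Call:
arm_command(dp=[[-0.05,-0.01,0],[-0.14,-0.025,0],[-0.27,-0.05,0],[-0.42,-0.075,0],[-0.58,-0.1,0],[-0.74,-0.13,0],[-0.82,-0.145,0],[-0.82,-0.145,0]], twist=[[0,0,0],[0,0,0],[0,0,0],[0,0,0],[0,0,0],[0,0,0],[0,0,0],[0,0,0]])

```text
time: 16.5
tcp_pos: [0.5806, 0.2217, 0.2553]
ee_rot: [0.875, 1.432, -1.079]
force: [-0.6, -0.0, -1.4]
finger_gap: 0.0228
```

```bash
python3 - <<'E'
from h import *
s=env.read_state();togo(s['tcp_pos'],RT(25))
togo([.50,.10,.25],RT(25,0.0))
E
```

```text
t 16.5 tcp [0.5806 0.2217 0.2553] j [ 0.66  0.24  0.36 -0.05 -1.83  1.23] gap 0.0228 F [-0.6 -0.  -1.4]
dp [0. 0. 0.] twist [-0.001  0.001  0.279]
t 16.5 tcp [0.5806 0.2217 0.2553] j [ 0.66  0.24  0.36 -0.05 -1.83  1.23] gap 0.0228 F [-0.6 -0.  -1.4]
dp [ 0.15  -0.754  0.597] twist [ 0.156 -0.022  0.277]
```

Call:
arm_command(dp=[[0,-0.08,0.06],[0.01,-0.18,0.14],[0.03,-0.28,0.22],[0.05,-0.38,0.3],[0.08,-0.48,0.38],[0.11,-0.58,0.46],[0.13,-0.68,0.54],[0.15,-0.75,0.6]], twist=[[0.01,0,0.02],[0.03,0,0.05],[0.05,-0.005,0.09],[0.07,-0.01,0.13],[0.09,-0.013,0.17],[0.11,-0.016,0.21],[0.13,-0.02,0.25],[0.156,-0.022,0.277]])

```text
time: 17.3
tcp_pos: [0.499, 0.0985, 0.2461]
ee_rot: [1.384, 0.881, -0.885]
force: [-0.3, -0.8, -0.9]
finger_gap: 0.0227
```

```bash
cat >> h.py <<'E'
T10=RT(-10);V=T10.T@(-.008*T10[:,0]-.150*u0)   # tip in tool, nominal
HS=np.radians(-20);RS=RT(25,HS)
E
python3 - <<'E'
from h import *
print('V',V.round(4))
K=np.load('seam.npy');tip=np.array([*K[0],.11])
for _ in range(1): togo(tip-RS@V,RS);print((tip-RS@V).round(3))
E
```

```text
V [ 0.1149 -0.086  -0.    ]
t 17.3 tcp [0.499  0.0985 0.2461] j [ 0.81 -0.62 -0.59  0.32 -1.31  0.72] gap 0.0227 F [-0.3 -0.8 -0.9]
dp [0.051 0.168 2.736] twist [ 0.15  -0.069  0.   ]
[ 0.524 -0.312  0.25 ]
```

Call:
arm_command(dp=[[0,0,0.1],[0,0.02,0.25],[0,0.03,0.45],[0.01,0.04,0.65],[0.02,0.05,0.85],[0.02,0.05,1.0]], twist=[[0,0,0],[0,0,0],[0,0,0],[0,0,0],[0,0,0],[0,0,0]])

```text
time: 17.9
tcp_pos: [0.5074, -0.0519, 0.2467]
ee_rot: [1.381, 0.884, -0.888]
force: [-0.6, 1.1, -1.5]
finger_gap: 0.0227
```

Call:
arm_command(dp=[[0,0,0.2],[0,0.02,0.4],[0,0.03,0.6],[0.01,0.04,0.8],[0.02,0.05,0.95],[0.02,0.05,1.0],[0.02,0.05,1.0]], twist=[[0,0,0],[0,0,0],[0,0,0],[0,0,0],[0,0,0],[0,0,0],[0,0,0]])

```text
time: 18.6
tcp_pos: [0.5154, -0.2012, 0.2477]
ee_rot: [1.383, 0.884, -0.889]
force: [0.1, 0.8, -1.5]
finger_gap: 0.0227
```

```bash
python3 - <<'E'
from h import *
K=np.load('seam.npy');tip=np.array([*K[0],.085])
togo(tip-RS@V,RS)
E
```

```text
t 18.6 tcp [ 0.5154 -0.2012  0.2477] j [-0.01 -0.46 -0.37 -0.   -1.23  1.58] gap 0.0227 F [ 0.1  0.8 -1.5]
dp [ 0.161 -0.008  0.738] twist [ 0.15  -0.069  0.002]
```

Call:
arm_command(dp=[[0.02,0,0.12],[0.05,0,0.27],[0.08,0,0.42],[0.12,-0.005,0.57],[0.15,-0.008,0.7],[0.16,-0.008,0.74],[0.16,-0.008,0.74],[0.16,-0.008,0.74]], twist=[[0.02,-0.01,0],[0.05,-0.02,0],[0.08,-0.035,0],[0.11,-0.05,0],[0.14,-0.065,0],[0.15,-0.069,0],[0.15,-0.069,0],[0.15,-0.069,0]])

```text
time: 19.4
tcp_pos: [0.5251, -0.3108, 0.2275]
ee_rot: [1.562, 0.653, -1.144]
force: [0.1, -0.3, -1.8]
finger_gap: 0.0231
```

```bash
python3 - <<'E'
from h import *
K=np.load('seam.npy');tip=np.array([*K[0],.085]);togo(tip-RS@V,RS)
s=env.read_state();R=Rot.from_rotvec(s['ee_rot']).as_matrix();P=s['tcp_pos']+R@V;print('pred tip',P.round(4))
im={n:env.capture(n) for n in('side','scene','wrist')};o=[]
for n in im:
    cv2.imwrite(f'pics/{n}8.png',im[n]);p=proj(cam(n),P)[0];print(n,p.round(1))
    x,y=(p-[33,50]).astype(int);x=max(x,0);y=max(y,0);print('origin',x,y);o.append(cv2.resize(im[n][y:y+100,x:x+66],(264,400),interpolation=cv2.INTER_CUBIC))
cv2.imwrite('pics/tip8.png',cv2.hconcat(o))
E
```

```text
t 19.4 tcp [ 0.5251 -0.3108  0.2275] j [-0.16 -0.32 -0.34  0.09 -1.13  1.37] gap 0.0231 F [ 0.1 -0.3 -1.8]
dp [ 0.011 -0.008  0.009] twist [ 0.002 -0.     0.001]
pred tip [ 0.497  -0.301   0.0871]
side [302.4 137.4]
origin 269 87
scene [148.2 267.4]
origin 115 217
wrist [286.8 290.4]
origin 253 240
```

View pics/tip8.png

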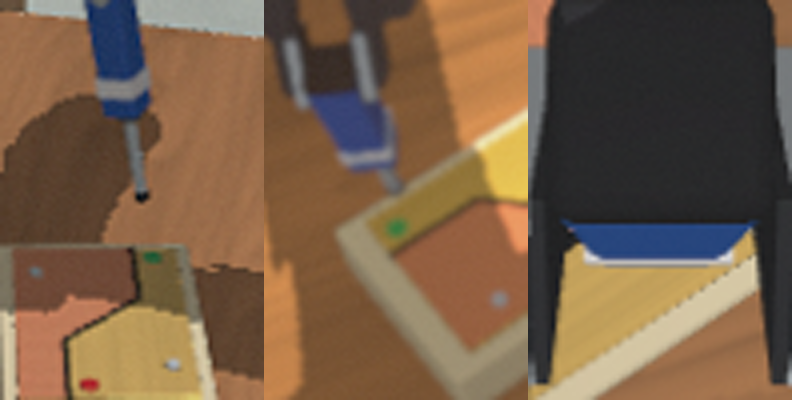

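The tip shows at side (304.5,137) and scene (148.3,265.5), within about 2 px of the prediction in both. I'll triangulate it and correct.

```bash
python3 - <<'E'
from h import *
s=env.read_state();R=Rot.from_rotvec(s['ee_rot']).as_matrix();d,e=cam('side'),cam('scene')
P,er=tri(d,[(304.3,137)],e,[(148.3,265.8)]);print('tri',P.round(4),er.round(4),'pred',(s['tcp_pos']+R@V).round(4),'V tri',(R.T@(P-s['tcp_pos'])).round(4))
print('lines',[ (plane(d,[(304.3,137)],z)[0]).round(4).tolist() for z in (.085,.09)])
for z in(.085,.09):print(plane(e,[(148.3,265.8)],z)[0].round(4))
E
```

```text
tri [ 0.493  -0.2999  0.0888] 0.0021 pred [ 0.4972 -0.3011  0.0875] V tri [ 0.1119 -0.0895  0.0003]
lines [[0.493, -0.3073, 0.085], [0.4921, -0.2992, 0.09]]
[ 0.4915 -0.2993  0.085 ]
[ 0.4951 -0.2995  0.09  ]
```

```bash
python3 - <<'E'
from h import *
V2=np.array([.1135,-.0878,0]);K=np.load('seam.npy')
s=env.read_state();R=Rot.from_rotvec(s['ee_rot']).as_matrix()
t0=np.array([*K[0],.049]);print('tip now',(s['tcp_pos']+R@V2).round(4))
togo(t0-R@V2,R)
for i in range(3): 
  d=np.array([*(K[i+1]-K[i]),0]);print('run',i,(R.T@d/.15).round(4))
E
```

```text
tip now [ 0.4951 -0.3004  0.088 ]
t 19.55 tcp [ 0.5251 -0.311   0.2279] j [-0.16 -0.32 -0.34  0.09 -1.13  1.37] gap 0.0227 F [ 0.2  0.2 -1.2]
dp [ 0.241 -0.099  0.006] twist [0. 0. 0.]
run 0 [-0.0701 -0.1501 -0.2581]
run 1 [ 0.0503  0.1095 -0.4274]
run 2 [-0.0702 -0.1504 -0.2579]
```

Call:
arm_command(dp=[[0.03,-0.012,0.006],[0.07,-0.03,0.006],[0.11,-0.045,0.006],[0.15,-0.062,0.006],[0.19,-0.078,0.006],[0.22,-0.09,0.006],[0.24,-0.098,0.006],[0.24,-0.098,0.006]], twist=[[0,0,0],[0,0,0],[0,0,0],[0,0,0],[0,0,0],[0,0,0],[0,0,0],[0,0,0]])

```text
time: 20.35
tcp_pos: [0.5261, -0.313, 0.1877]
ee_rot: [1.562, 0.652, -1.146]
force: [0.5, -0.7, -1.5]
finger_gap: 0.0224
```

```bash
python3 - <<'E'
from h import *
V2=np.array([.1135,-.0878,0]);K=np.load('seam.npy')
s=env.read_state();R=Rot.from_rotvec(s['ee_rot']).as_matrix();P=s['tcp_pos']+R@V2
print('tip now',P.round(4),'F',s['force'].round(1))
togo(np.array([*K[0],.049])-R@V2,R)
im={n:env.capture(n) for n in('side','scene')};o=[]
for n in im:
    p=proj(cam(n),P)[0];x,y=(p-[33,50]).astype(int);x=max(x,0);y=max(y,0);print(n,p.round(1),'origin',x,y,'seam0',proj(cam(n),[*K[0],.0465]).round(1));o.append(cv2.resize(im[n][y:y+66,x:x+66],(400,400),interpolation=cv2.INTER_CUBIC))
cv2.imwrite('pics/tip9.png',cv2.hconcat(o))
E
```

```text
tip now [ 0.4959 -0.3023  0.0479] F [ 0.5 -0.7 -1.5]
t 20.35 tcp [ 0.5261 -0.313   0.1877] j [-0.16 -0.31 -0.4   0.09 -1.06  1.36] gap 0.0224 F [ 0.5 -0.7 -1.5]
dp [-0.005  0.006 -0.004] twist [0. 0. 0.]
side [302.2 149.9] origin 269 99 seam0 [[301.9 150.4]]
scene [150.7 276.7] origin 117 226 seam0 [[151.1 277.2]]
```

View pics/tip9.png

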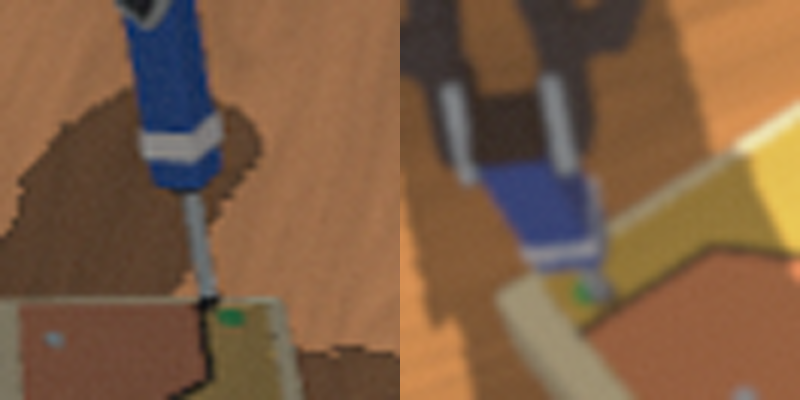

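The tip is on the seam beside the green dot, to within 1–2 mm and 1–3 mm up. I'll make a small correction and then start the run.

Call:
arm_command(dp=[[-0.002,0.008,-0.004],[-0.003,0.016,-0.007],[-0.003,0.016,-0.007],[-0.003,0.016,-0.007]], twist=[[0,0,0],[0,0,0],[0,0,0],[0,0,0]])

```text
time: 20.85
tcp_pos: [0.5286, -0.3127, 0.19]
ee_rot: [1.562, 0.652, -1.145]
force: [0.6, -0.8, -1.1]
finger_gap: 0.0225
```

Call:
arm_command(dp=[[-0.0044,-0.0094,-0.0161],[-0.0088,-0.0188,-0.0323],[-0.0131,-0.0281,-0.0484],[-0.0175,-0.0375,-0.0645],[-0.0219,-0.0469,-0.0806],[-0.0263,-0.0563,-0.0968],[-0.0306,-0.0656,-0.1129],[-0.035,-0.075,-0.129]], twist=[[0,0,0],[0,0,0],[0,0,0],[0,0,0],[0,0,0],[0,0,0],[0,0,0],[0,0,0]])

```text
time: 21.65
tcp_pos: [0.5233, -0.29, 0.1899]
ee_rot: [1.562, 0.652, -1.145]
force: [0.0, -0.6, -0.2]
finger_gap: 0.0223
```

Call:
arm_command(dp=[[-0.0044,-0.0094,-0.0161],[-0.0088,-0.0188,-0.0323],[-0.0131,-0.0281,-0.0484],[-0.0175,-0.0375,-0.0645],[-0.0219,-0.0469,-0.0806],[-0.0263,-0.0563,-0.0968],[-0.0306,-0.0656,-0.1129],[-0.035,-0.075,-0.129]], twist=[[0,0,0],[0,0,0],[0,0,0],[0,0,0],[0,0,0],[0,0,0],[0,0,0],[0,0,0]])

```text
time: 22.45
tcp_pos: [0.5182, -0.2677, 0.1898]
ee_rot: [1.562, 0.652, -1.145]
force: [1.0, -0.2, -1.7]
finger_gap: 0.0226
```

```bash
python3 - <<'E'
from h import *
V2=np.array([.1135,-.0878,0]);K=np.load('seam.npy')
s=env.read_state();R=Rot.from_rotvec(s['ee_rot']).as_matrix();P=s['tcp_pos']+R@V2
print('tip now',P.round(4),'want',K[1].round(4),'F',s['force'].round(1))
im={n:env.capture(n) for n in('side','scene')}
# ball tip: dark pixels near prediction
for n in im:
    c=cam(n);p=proj(c,P)[0];x,y=(p-[12,12]).astype(int);g=cv2.cvtColor(im[n][y:y+20,x:x+24],cv2.COLOR_BGR2GRAY);print(n,p.round(1),'b1',proj(c,[*K[1],.0465]).round(1),x,y)
    cv2.imwrite(f'pics/{n}10.png',im[n])
E
```

```text
tip now [ 0.4881 -0.257   0.0499] want [ 0.4862 -0.2571] F [ 1.  -0.2 -1.7]
side [302.6 159.1] b1 [[303.3 160.3]] 290 147
scene [168.5 265.9] b1 [[168.5 266.1]] 156 253
```

Call:
arm_command(dp=[[0.0021,0.0046,-0.0178],[0.0042,0.0091,-0.0356],[0.0063,0.0137,-0.0534],[0.0084,0.0183,-0.0713],[0.0105,0.0228,-0.0891],[0.0126,0.0274,-0.1069],[0.0147,0.0319,-0.1247],[0.0168,0.0365,-0.1425]], twist=[[0,0,0],[0,0,0],[0,0,0],[0,0,0],[0,0,0],[0,0,0],[0,0,0],[0,0,0]])

```text
time: 23.35
tcp_pos: [0.5313, -0.2496, 0.1898]
ee_rot: [1.562, 0.652, -1.145]
force: [0.1, -0.6, -1.9]
finger_gap: 0.0225
```

Call:
arm_command(dp=[[0.0021,0.0046,-0.0178],[0.0042,0.0091,-0.0356],[0.0063,0.0137,-0.0534],[0.0084,0.0183,-0.0713],[0.0105,0.0228,-0.0891],[0.0126,0.0274,-0.1069],[0.0147,0.0319,-0.1247],[0.0168,0.0365,-0.1425]], twist=[[0,0,0],[0,0,0],[0,0,0],[0,0,0],[0,0,0],[0,0,0],[0,0,0],[0,0,0]])

```text
time: 24.15
tcp_pos: [0.5443, -0.2316, 0.1898]
ee_rot: [1.562, 0.652, -1.145]
force: [-0.3, 0.4, -0.8]
finger_gap: 0.0225
```

Call:
arm_command(dp=[[0.0021,0.0046,-0.0178],[0.0042,0.0091,-0.0356],[0.0063,0.0137,-0.0534],[0.0084,0.0183,-0.0713],[0.0105,0.0228,-0.0891],[0.0126,0.0274,-0.1069],[0.0147,0.0319,-0.1247],[0.0168,0.0365,-0.1425]], twist=[[0,0,0],[0,0,0],[0,0,0],[0,0,0],[0,0,0],[0,0,0],[0,0,0],[0,0,0]])

```text
time: 24.95
tcp_pos: [0.5572, -0.2135, 0.1898]
ee_rot: [1.562, 0.652, -1.145]
force: [-0.4, -0.1, -1.8]
finger_gap: 0.0226
```

```bash
python3 - <<'E'
from h import *
V2=np.array([.1135,-.0878,0]);K=np.load('seam.npy')
s=env.read_state();R=Rot.from_rotvec(s['ee_rot']).as_matrix();P=s['tcp_pos']+R@V2
print('tip now',P.round(4),'want',K[2].round(4),'F',s['force'].round(1),s['joint_positions'].round(2))
im={n:env.capture(n) for n in('side','scene')};pt={}
for n in im:
    c=cam(n);p=proj(c,P)[0];pt[n]=p;g=cv2.cvtColor(im[n],cv2.COLOR_BGR2GRAY);x,y=p.round().astype(int);print(n,p.round(1));print(g[y-8:y+6,x-9:x+10])
    cv2.imwrite(f'pics/{n}11.png',im[n])
E
```

```text
tip now [ 0.5271 -0.2029  0.0499] want [ 0.525  -0.2029] F [-0.4 -0.1 -1.8] [ 0.07 -0.37 -0.48  0.2  -1.07  1.09]
side [283.8 169.5]
[[ 82  84  81  83  84  83  86  96 113 104  86  83  82  82  80  82  83  83
   83]
 [ 85  85  85  82  84  82  83  86 108 109  94  81  83  82  84  85  82  82
   83]
 [ 84  85  84  86  86  84  84  87 106 110 101  81  86  83  82  83  84  81
   81]
 [ 81  87  83  85  83  86  83  90 105 114 101  79  82  83  87  84  86  82
   87]
 [ 83  83  85  83  84  83  82  89 103 112 103  82  87  85  82  86  86  85
   86]
 [ 85  86  84  83  84  82  86  86  92 114 104  80  83  82  83  88  84  77
   67]
 [ 84  81  84  81  86  82  84  76  74 101  90  58  69  87  82  77  66  33
   44]
 [ 83  85  82  84  83  82  84  73  27  19  21  44  75  74  69  39  40  59
   83]
 [ 85  83  81  85  82  83  83  77  58  39  49  67  67  41  52  61  83 101
   97]
 [ 82  85  85  87  82  87  84  84  85  74  69  69  46  53  80 100  97  97
   96]
 [ 83  82  84  85  86  83  81  86  85  72  36  50  76  89  95  95  95  93
   96]
 [ 85  86  84  85  85  84  84  86  80  58  31  78  98  96  92  93  95  95
  
[... 622 characters left out ...]
 116 113 106  98  99 102  92  81  87  97 106
  107]
 [114 114 116 116 116 115 113 107 102  97  79  79  82  90  96 103 107 108
  108]
 [ 90  89  93  98 100 102  97  87  79  73  68  73  86  97 106 106 109 108
  110]
 [ 81  81  81  82  81  81  80  73  68  68  81  95 102 108 108 107 108 108
  109]
 [ 97  97  96  96  90  88  89  83  84  87  97 106 108 109 109 107 109 106
  108]
 [107 107 106 105 105 103 101 101 101 102 104 108 108 108 107 108 108 107
  107]
 [107 107 108 109 107 108 108 107 107 108 108 109 110 109 108 109 107 108
  109]
 [108 109 107 108 110 110 108 108 109 108 109 108 107 108 107 106 109 108
  109]
 [108 106 108 109 108 107 107 108 108 108 107 108 106 108 106 109 107 107
  107]]
```

In both pictures the ball sits right at the second bend, about 1–2 px above the bead. I'll follow the last run.

Call:
arm_command(dp=[[-0.0044,-0.0094,-0.0161],[-0.0088,-0.0188,-0.0323],[-0.0131,-0.0281,-0.0484],[-0.0175,-0.0375,-0.0645],[-0.0219,-0.0469,-0.0806],[-0.0263,-0.0563,-0.0968],[-0.0306,-0.0656,-0.1129],[-0.035,-0.075,-0.129]], twist=[[0,0,0],[0,0,0],[0,0,0],[0,0,0],[0,0,0],[0,0,0],[0,0,0],[0,0,0]])

```text
time: 25.85
tcp_pos: [0.5519, -0.191, 0.1898]
ee_rot: [1.562, 0.652, -1.145]
force: [-0.3, -0.9, -0.2]
finger_gap: 0.0228
```

Call:
arm_command(dp=[[-0.0044,-0.0094,-0.0161],[-0.0088,-0.0188,-0.0323],[-0.0131,-0.0281,-0.0484],[-0.0175,-0.0375,-0.0645],[-0.0219,-0.0469,-0.0806],[-0.0263,-0.0563,-0.0968],[-0.0306,-0.0656,-0.1129],[-0.035,-0.075,-0.129]], twist=[[0,0,0],[0,0,0],[0,0,0],[0,0,0],[0,0,0],[0,0,0],[0,0,0],[0,0,0]])

```text
time: 26.65
tcp_pos: [0.5468, -0.1686, 0.1898]
ee_rot: [1.562, 0.652, -1.145]
force: [-0.1, -0.1, -1.2]
finger_gap: 0.0229
```

Call:
arm_command(dp=[[0,0,0],[0,0,0],[0,0,0]], twist=[[0,0,0],[0,0,0],[0,0,0]])

```text
time: 26.95
tcp_pos: [0.5468, -0.1689, 0.1898]
ee_rot: [1.562, 0.652, -1.145]
force: [0.2, -0.1, -2.1]
finger_gap: 0.0226
```

```bash
python3 - <<'E'
from h import *
V2=np.array([.1135,-.0878,0]);K=np.load('seam.npy')
s=env.read_state();R=Rot.from_rotvec(s['ee_rot']).as_matrix();P=s['tcp_pos']+R@V2
print('tip now',P.round(4),'want',K[3].round(4))
im=env.capture('side');cv2.imwrite('pics/side12.png',im);c=cam('side');p=proj(c,P)[0];x,y=p.round().astype(int);print(p.round(1),proj(c,[*K[3],.0465]).round(1));print(cv2.cvtColor(im,cv2.COLOR_BGR2GRAY)[y-6:y+8,x-7:x+8])
# next: lift 80 mm, then placing-side waypoint
up=s['tcp_pos']+[0,0,.1];togo(up,R)
togo([.58,.22,.30],RT(-10))
E
```

```text
tip now [ 0.5167 -0.1583  0.0499] want [ 0.5146 -0.158 ]
[284.7 180.8] [[285.5 182.1]]
[[ 88  87  87  84  84  90 113 113 102  95  96  97  97 100 100]
 [ 88  87  88  87  85  86 108 115 106  89 100  96  98  99 100]
 [ 86  87  86  86  87  91 107 117 109  90  97  97  95  98  99]
 [ 85  86  84  88  86  86  90 105  94  74  94  96  99  99  98]
 [ 86  84  87  87  86  78  44  58  51  46  84  99  97 100  98]
 [ 87  87  87  85  88  81  57  24  23  57  90  99  98  98  99]
 [ 88  89  86  84  87  91  80  33  47  85  99  91  85  82  89]
 [ 87  88  86  86  85  89  80  38  62 103  95  63  52  50  54]
 [ 85  86  84  85  87  88  79  41  56  96  92  57  51  47  49]
 [ 88  88  89  85  87  87  83  47  42  88  95  78  74  71  69]
 [ 88  86  87  86  86  88  85  58  38  83 101  99  96  92  93]
 [ 90  91  90  94  93  93  92  71  31  74  94  95  98  97  94]
 [100 100 101  99 101  99  99  91  65  90  96  94  97  97 103]
 [112 110 107 106 107 106 107 109 108 107 105 104 105 107 118]]
t 27.0 tcp [ 0.5468 -0.169   0.1898] j [ 0.18 -0.44 -0.55  0.24 -1.1   0.97] gap 0.0227 F [-0.  -0.1 -0.5]
dp [-0.605  0.28   0.001] twist [-0.  0. -0.]
t 27.0 tcp [ 0.5468 -0.169   0.1898] j [ 0.18 -0.44 -0.55  0.24 -1.1   0.97] gap 0.0227 F [-0.  -0.1 -0.5]
dp [-0.953 -0.3   -2.513] twist [-0.323  0.043 -0.279]
```

The tip reached the end of the seam beside the red dot. Now I'll lift and carry the probe back to the rest.

Call:
arm_command(dp=[[-0.03,0.014,0],[-0.09,0.04,0],[-0.2,0.09,0],[-0.35,0.16,0],[-0.5,0.23,0],[-0.6,0.28,0]], twist=[[0,0,0],[0,0,0],[0,0,0],[0,0,0],[0,0,0],[0,0,0]])

```text
time: 27.6
tcp_pos: [0.5475, -0.1691, 0.2927]
ee_rot: [1.564, 0.649, -1.143]
force: [-0.4, 0.1, -2.8]
finger_gap: 0.0227
```

Call:
arm_command(dp=[[0,-0.02,-0.1],[-0.03,-0.06,-0.25],[-0.06,-0.1,-0.45],[-0.1,-0.15,-0.65],[-0.12,-0.2,-0.82],[-0.14,-0.24,-1.0]], twist=[[0,0,0],[-0.03,0,0],[-0.06,0,0],[-0.09,0.01,0],[-0.12,0.02,0],[-0.15,0.03,0]])

```text
time: 28.2
tcp_pos: [0.559, -0.0124, 0.2942]
ee_rot: [1.332, 0.832, -0.941]
force: [-0.1, 0.0, -2.4]
finger_gap: 0.0228
```

```bash
python3 - <<'E'
from h import *
togo([.575,.22,.29],RT(-10))
E
```

```text
t 28.2 tcp [ 0.559  -0.0124  0.2942] j [ 0.51 -0.45 -0.37  0.28 -1.32  1.02] gap 0.0228 F [-0.1  0.  -2.4]
dp [-0.057  0.089 -1.55 ] twist [-0.167  0.057 -0.276]
```

Call:
arm_command(dp=[[0,0.01,-0.12],[0,0.02,-0.27],[-0.01,0.03,-0.42],[-0.02,0.04,-0.57],[-0.03,0.05,-0.72],[-0.04,0.06,-0.86],[-0.05,0.07,-1.0]], twist=[[-0.02,0,-0.02],[-0.04,0,-0.05],[-0.06,0.01,-0.08],[-0.08,0.02,-0.11],[-0.1,0.03,-0.14],[-0.12,0.04,-0.17],[-0.14,0.05,-0.2]])

```text
time: 28.9
tcp_pos: [0.5711, 0.1374, 0.294]
ee_rot: [0.976, 1.312, -1.03]
force: [0.1, -0.4, -1.5]
finger_gap: 0.0226
```

Call:
arm_command(dp=[[0,0,0],[0,0,0]], twist=[[0,0,0],[0,0,0]])

```text
time: 29.1
tcp_pos: [0.5713, 0.1366, 0.2927]
ee_rot: [0.977, 1.309, -1.032]
force: [-0.1, -0.4, -1.3]
finger_gap: 0.0227
```

```bash
python3 - <<'E'
from h import *
togo(np.array([.5827,.222,.1281])+.008*u0+[0,0,.10],RT(-10))
E
```

```text
t 29.1 tcp [0.5713 0.1366 0.2927] j [ 0.59  0.04  0.18  0.03 -1.74  1.25] gap 0.0227 F [-0.1 -0.4 -1.3]
dp [ 0.371  0.27  -0.542] twist [-0.027  0.013 -0.075]
```

Call:
arm_command(dp=[[0,0.05,-0.12],[0,0.12,-0.27],[0.03,0.19,-0.42],[0.12,0.25,-0.52],[0.22,0.27,-0.54],[0.32,0.27,-0.542],[0.37,0.27,-0.542],[0.37,0.27,-0.542]], twist=[[-0.005,0.003,-0.01],[-0.01,0.006,-0.03],[-0.02,0.01,-0.05],[-0.027,0.013,-0.075],[-0.027,0.013,-0.075],[-0.027,0.013,-0.075],[-0.027,0.013,-0.075],[-0.027,0.013,-0.075]])

```text
time: 29.9
tcp_pos: [0.587, 0.2227, 0.2337]
ee_rot: [0.859, 1.448, -1.098]
force: [-0.2, -1.6, -0.5]
finger_gap: 0.0227
```

Call:
arm_command(dp=[[0,0,0],[0,0,0]], twist=[[0,0,0],[0,0,0]])

```text
time: 30.1
tcp_pos: [0.5877, 0.2233, 0.2357]
ee_rot: [0.861, 1.448, -1.095]
force: [0.6, -0.3, -1.6]
finger_gap: 0.0228
```

```bash
python3 - <<'E'
from h import *
V2=np.array([.1135,-.0878,0])
s=env.read_state();R=Rot.from_rotvec(s['ee_rot']).as_matrix()
for v in(V,V2): print('tip pred',(s['tcp_pos']+R@v).round(4))
P=s['tcp_pos']+R@V2
for n in('side','scene'):
    im=env.capture(n);cv2.imwrite(f'pics/{n}13.png',im);c=cam(n);p=proj(c,P)[0];x,y=p.round().astype(int);print(n,p.round(1));print(cv2.cvtColor(im,cv2.COLOR_BGR2GRAY)[y-8:y+9,x-9:x+10])
togo(np.array([.5827,.222,.1281])+.008*u0,RT(-10))
E
```

```text
tip pred [0.4887 0.1901 0.1372]
tip pred [0.4873 0.1896 0.1389]
side [264.7 271. ]
[[159 141 127 114 128 131 129 128 125 128 139 143 138 138 138 138 138 131
  135]
 [197 184 158 139 124 123 131 128 126 126 134 141 143 141 139 138 134 132
  133]
 [205 203 197 184 162 145 127 114 116 129 132 137 139 140 137 136 135 132
  125]
 [200 204 203 203 197 187 155  91  81 113 133 131 132 131 134 132 129 126
  124]
 [177 188 197 203 204 205 191 124  39  70 115 129 127 125 128 125 124 125
  128]
 [138 154 172 189 197 206 198 125  43  52 100 133 130 125 126 123 123 126
  127]
 [122 122 134 151 172 186 165  72  43  50  99 131 126 127 125 124 125 129
  126]
 [131 123 117 126 132 123 100  39  37  57 106 129 124 129 126 124 125 125
  124]
 [129 128 130 132 113  70  37  40  70  95 123 127 127 128 126 123 128 127
  125]
 [127 127 133 134 129 116 105 107 116 124 130 127 126 129 125 124 128 126
  126]
 [129 129 133 133 132 130 132 134 137 133 130 128 130 126 126 126 128 127
  126]
 [129 130 133 133 132 130 133 133 136 131 126 128 130 125 125 126 126 127
  126]
 [131 131 135 133 130 127 130 135 132 130 127
[... 1214 characters left out ...]
54 155 157 158 157 156 154 152 151 150 151 154 156
  156]
 [151 151 154 154 156 157 157 158 158 154 153 148 148 150 153 151 154 153
  154]
 [152 153 156 157 158 159 159 157 156 152 148 150 151 153 153 153 152 152
  154]
 [155 156 157 158 159 158 157 155 152 150 151 151 150 150 151 153 152 154
  157]
 [157 158 156 158 158 157 156 152 151 149 150 151 151 152 151 154 155 157
  155]
 [157 158 157 158 158 157 154 150 149 148 150 151 153 153 152 154 156 155
  156]
 [156 158 159 159 159 158 153 150 149 150 150 152 152 154 153 153 154 156
  155]]
t 30.2 tcp [0.5876 0.2236 0.2351] j [ 0.65  0.28  0.37 -0.06 -1.82  1.24] gap 0.0225 F [ 0.2 -0.3 -1.9]
dp [0.665 0.119 0.   ] twist [-0.    -0.001 -0.001]
```

Call:
arm_command(dp=[[0.07,0.012,0],[0.18,0.032,0],[0.29,0.052,0],[0.4,0.071,0],[0.5,0.089,0],[0.57,0.102,0],[0.6,0.107,0],[0.6,0.107,0]], twist=[[0,0,0],[0,0,0],[0,0,0],[0,0,0],[0,0,0],[0,0,0],[0,0,0],[0,0,0]])

```text
time: 31.0
tcp_pos: [0.5874, 0.2236, 0.1419]
ee_rot: [0.858, 1.449, -1.098]
force: [-0.4, 0.4, -1.2]
finger_gap: 0.0227
```

Call:
arm_command(dp=[[0.015,0.003,0],[0.03,0.006,0],[0.045,0.009,0],[0.06,0.012,0],[0.06,0.012,0]], twist=[[0,0,0],[0,0,0],[0,0,0],[0,0,0],[0,0,0]])

```text
time: 31.5
tcp_pos: [0.5876, 0.2238, 0.1329]
ee_rot: [0.859, 1.449, -1.098]
force: [-0.2, -0.2, -1.3]
finger_gap: 0.0226
```

Call:
arm_command(dp=[[0.01,-0.007,0],[0.02,-0.014,0],[0.03,-0.021,0],[0.036,-0.025,0],[0.036,-0.025,0]], twist=[[0,0,0],[0,0,0],[0,0,0],[0,0,0],[0,0,0]])

```text
time: 32.0
tcp_pos: [0.5832, 0.2223, 0.1286]
ee_rot: [0.859, 1.449, -1.097]
force: [-0.4, -0.2, -0.9]
finger_gap: 0.0229
```

Call:
arm_command(dp=[[0.006,-0.004,0],[0.012,-0.008,0],[0.012,-0.008,0]], twist=[[0,0,0],[0,0,0],[0,0,0]])

```text
time: 32.3
tcp_pos: [0.5819, 0.2218, 0.1272]
ee_rot: [0.859, 1.449, -1.097]
force: [-0.1, -0.7, -0.4]
finger_gap: 0.0229
```

Call:
arm_command(dp=[[0.006,-0.002,0],[0.012,-0.004,0],[0.012,-0.004,0]], twist=[[0,0,0],[0,0,0],[0,0,0]])

```text
time: 32.6
tcp_pos: [0.5817, 0.2217, 0.1268]
ee_rot: [0.86, 1.448, -1.095]
force: [0.1, 0.5, 5.0]
finger_gap: 0.0228
```

Call:
arm_command(dp=[[0,0,0],[0,0,0],[0,0,0],[0,0,0],[0,0,0]], twist=[[0,0,0],[0,0,0],[0,0,0],[0,0,0],[0,0,0]], jaw=60)

```text
time: 33.1
tcp_pos: [0.581, 0.2215, 0.1252]
ee_rot: [0.859, 1.449, -1.097]
force: [-0.0, -0.5, -1.3]
finger_gap: 0.0598
```

Call:
arm_command(dp=[[-0.05,-0.01,0],[-0.2,-0.03,0],[-0.4,-0.06,0],[-0.6,-0.1,0],[-0.8,-0.14,0],[-0.9,-0.16,0],[-0.9,-0.16,0]], twist=[[0,0,0],[0,0,0],[0,0,0],[0,0,0],[0,0,0],[0,0,0],[0,0,0]])

```text
time: 33.8
tcp_pos: [0.5818, 0.2215, 0.2665]
ee_rot: [0.863, 1.446, -1.092]
force: [0.1, 0.3, 0.5]
finger_gap: 0.0601
```

```bash
python3 - <<'E'
from h import *
s=env.read_state();print(s['time'],s['tcp_pos'].round(3),s['force'].round(1))
a=env.capture('side');b=env.capture('scene');cv2.imwrite('pics/sd14.png',a);cv2.imwrite('pics/sc14.png',b)
tip=np.array([.4859,.1884,.0293])
for n,im,old in(('side',a,'sd6'),('scene',b,'sc6')):
    o=cv2.imread(f'pics/{old}.png');c=cam(n);p=proj(c,[tip,tip+.172*u0]);lo=(p.min(0)-12).astype(int);hi=(p.max(0)+12).astype(int)
    for m in(o,im):
        k=mask(m,(105,90,40),(128,255,255))[lo[1]:hi[1],lo[0]:hi[0]];ys,xs=np.nonzero(k);print(n,k.sum()//255,(xs.mean()+lo[0]).round(1),(ys.mean()+lo[1]).round(1))
    # bystanders: difference vs first picture
    f=cv2.imread('pics/'+('w0' if n=='side' else 's0')+'.png')
    for nm,P in(('jar',(.719,-.025,.05)),('pink',(.707,.181,.02))):
        x,y=proj(c,P)[0].astype(int);D=cv2.absdiff(f,im)[y-22:y+22,x-22:x+22];print(n,nm,D.mean().round(1),(D.max(2)>60).sum())
cv2.imwrite('pics/fin.png',cv2.resize(a[225:365,160:345],(600,454),interpolation=cv2.INTER_CUBIC))
E
```

```text
33.8 [0.582 0.222 0.267] [0.1 0.3 0.5]
side 860 212.6 284.9
side 867 213.8 285.0
side jar 65.9 1226
side pink 19.7 198
scene 198 361.3 198.4
scene 199 360.7 198.5
scene jar 24.0 766
scene pink 16.3 240
```

```bash
python3 -c "
from workcell import env
print(env.sign_off()); s=env.read_state();print(s['time'],s['force'])"
```

```text
the job is handed in; nothing more can be done
None
the job is handed in; nothing more can be done
```

The job is done and handed in at about 34 s of the 72 s allowed. No verdict is reported, so this rests on my own checks.

**What I did:** I laid the smaller blue probe in the rest and let go, then took it again near its upper end, about 10° off upright. I guided the tip from green to red at about 28–29 mm/s, then laid it back in the rest and let go.

**Checks that held up:**
- **Seam:** from the arm's own readings, the tip was about 2 mm to the copper side of the measured line and 3–4 mm above the bead. That offset was deliberate, because the pictures at the start showed it slightly to the brass side. Side pictures at the second bend and at the end showed the ball on the bead. No contact force showed up along the run.
- **Placing:** the first time, the measured tip and handle end were within about 4 mm of where I reckoned they should be. After the last release, the handle was within about 1.2 pixels of that first position in both views. The gripper was open, 14 cm above the placing position.

**Checks that fell short:**
- **Regrasp:** my first grip on the handle was 14 mm too shallow because I used a pose reading taken before the arm had settled. I opened, went deeper and gripped again.
- **Camera disagreement:** the side and overhead cameras differed by about 3 mm near the panel; I used a middle value.
- **Bystanders:** comparing first and last pictures around the jar and pink box was inconclusive; I put the differences down to the arm and its shadow but didn't confirm that. I didn't check the file. The arm was never sent near any of the three.
- **Last picture:** the final close-up couldn't be viewed because the 12-picture limit was reached.

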